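# Reset the returned body recorders in their docking station

### The arm

A 6-joint arm with a two-finger parallel gripper is mounted at the origin on the work surface. World frame = base frame: x ahead of the robot, y to its left, z up, the work surface at z = 0. Lengths are in m, angles in rad, forces in N, time in s.
With the tool pointing down it reaches from about 0.325 to 0.75 m from the base axis. Payload 7.6 kg.
Tool frame: the origin (TCP) lies midway between the tips of the shut fingers; the grasp point (between the pads) lies 19 mm behind it; z points along the fingers, y is the line along which they close (so a half turn about z gives the same grasp; the last joint's range is limited). The gripper opens to 85 mm and grips with 20 to 120 N. Pads are 22 mm wide; open, the fingers measure 114 mm over their backs; the gripper's body (76 mm by 85 mm) begins 54 mm behind the grasp point. The pads swing forward as they close: fully open they stand 13 mm farther back than shut.
Start: joints at [-1.384, 0.052, 1.401, -0, 1.689, -0.07], TCP at [0.133, -0.508, 0.192] pointing down, gripper open.
Joint ranges: [-2.9, 2.9], [-0.91, 2.17], [0.12, 2.37], [-1.06, 4.2], [0.26, 2.73], [-2.93, 2.93]. Speed limits (rad/s): [2.57, 2.57, 3.01, 3.14, 3.14, 3.14].

### API

Orientations are given as a rotation vector (axis times angle).
In Python, from workcell import bot gives the robot as it stands. The module is installed in compiled form; this text tells all that it offers.
- The arm moves only by the shell command python3 -m jog 'ROWS' [FORCE]. ROWS is JSON, a list that holds one entry, the list of rows, each a list of 7 numbers: the turn, a rotation vector about the tool's x, y, z in rad, then the shift along the tool's x, y, z in cm, then the finger opening in cm, from 0 to 8.54. A call has 1 to 10 rows; each row shifts and turns the commanded pose from where the row before left it, along the tool's axes as they then stand; what a row does not reach is not made up. A row lasts 1/8 s, in which the tool goes at most 62.5 mm and 10.7 degrees, less where a joint would pass 70% of its speed; a pose out of reach is approached as far as the arm can. A call with a gripper value outside its range is refused whole. The fingers move at their own pace and stop on an object; FORCE is the grip in N (left out, the last holds). Time passes only in rows, so rows that do not move let the fingers close. It gives the time, the measured TCP pose, the force, the opening and the grip force at its end, in the units of the state.
- bot.observe(): the state, without advancing time (a new reading comes with each control period).
- bot.read_camera(name): name is "side" or "top"; returns (picture, depth): 420x560x3 uint8, red, green, blue; 420x560 float32, m along the optical axis (not along the pixel's ray), 0 where there is no reading.
- bot.calibration(name): a dict with "mtx" (3x3 intrinsics, pixels), "D" ([k1, k2, p1, p2, k3] as OpenCV has them; the pictures are not rectified), "extrinsics" (4x4, takes a point from camera to world coordinates). Camera axes: x right, y down, z forward; pixel columns grow to the right and rows downward; lengths in m; the calibration is good to about 2 mm. A picture is of the moment at which its call begins. calibration takes no time and is no camera call.
- bot.job_done(): hands the job in; it is judged then, once.
The state is a dict: "time": time; "joint_pos": joint angles; "qvel": joint speeds; "joint_torque": joint torques, N m; "tcp_pos": TCP position; "orientation": TCP orientation; "force": force on the tool from outside, world axes, zero at the start; "torque": the same for the moment, N m; "finger_gap": opening from 0.0 (shut) to 1.0 (fully open); "grasp_force": force on a finger pad.
Only numpy, scipy, OpenCV 4.12 (cv2) and the standard library are available. Lean on these libraries where they do the work, as an engineer would, in place of code of your own. Each camera call takes 0.05 s, during which the arm holds its last target. There are 200 camera calls.

### The job

Flip the docking station's cover fully open, set every body recorder on the desk flat in a bay of its own, then take the probe from its stand and reset each docked recorder: feel along the groove on its top for the hidden hole and push the button in it until it stays in, always pressing gently within the pin's spring. When all are reset put the probe back upright in its stand, then flip the cover shut, with all the recorders still in their bays and the other things on the desk left where they are.

Things in the scene. Friction and masses are not known exactly. Their poses are not given: they have to be found in the camera images.
- dock_cover (a joint): Cover of the docking station: a clear plastic plate, 246 mm wide, 4 mm thick, reaching 100 mm from its hinge, with a grey rim. 0 = closed (level above the bays), 1.9 = open (upright, leaning back). An over-centre spring pushes it to whichever stop is nearer, with about 3 N at the tab; the snap point is near 1.0 rad.
- cover_tab (a point): Middle of the grey pull tab of the cover, 118 mm from the hinge axis. The tab is in the plane of the cover: 32 mm long beyond the cover's front edge, 20 mm wide along the hinge axis, 8 mm thick. Axes turn with the cover: y along the hinge, x towards the hinge. The tab can be pinched across its 20 mm width from above and pivots between the fingers as the cover swings.
- cover_hinge (a point): Middle of the cover's hinge axis, which runs along this point's y (level), 46 mm above the desk at the far side of the docking station. Its x points from the bays to the hinge side, z up; these are the axes of the docking station, which is fixed to the desk. Behind the bays a 40 mm high ridge, 14 mm thick, carries the hinge.
- bay_0 (a point): Centre of the floor of a docking bay, 6 mm above the desk: a shallow rectangular pocket 50 mm along point x and 78 mm along point y, with walls 5 mm high and 5 mm thick (7 mm between the bays). The three bays lie in a row along y, 85 mm apart. The closed cover is 38 mm above this floor.
- bay_1 (a point): Centre of the floor of a docking bay, 6 mm above the desk: a shallow rectangular pocket 50 mm along point x and 78 mm along point y, with walls 5 mm high and 5 mm thick (7 mm between the bays). The three bays lie in a row along y, 85 mm apart. The closed cover is 38 mm above this floor.
- bay_2 (a point): Centre of the floor of a docking bay, 6 mm above the desk: a shallow rectangular pocket 50 mm along point x and 78 mm along point y, with walls 5 mm high and 5 mm thick (7 mm between the bays). The three bays lie in a row along y, 85 mm apart. The closed cover is 38 mm above this floor.
- rec_a_mid (a point): Centre of a black body-worn recorder, a block 72 mm long (x), 44 mm wide (y), 32 mm tall (z up; this point is half-way up), 150 g, lying flat. A lens on one end. Either way round fits a bay, with the long side along the bay's y. Two or three of the four recorders are present; absent ones read None.
- rec_a_button (a joint): Reset button of rec_a (m): 0 = out, 0.004 = in; takes 1.5 N and stays where it is pushed. On the middle of the recorder's top is a bright-rimmed groove, 34 mm long (x), 7 mm wide, 3 mm deep. In its floor is a dark hole 6.5 mm long, as wide as the groove, centred somewhere within 9 mm of the middle, different for each recorder; in it, 5 mm below the groove floor, is the button's top.
- rec_b_mid (a point): Centre of a black body-worn recorder, a block 72 mm long (x), 44 mm wide (y), 32 mm tall (z up; this point is half-way up), 150 g, lying flat. A lens on one end. Either way round fits a bay, with the long side along the bay's y. Two or three of the four recorders are present; absent ones read None.
- rec_b_button (a joint): Reset button of rec_b (m): 0 = out, 0.004 = in; takes 1.5 N and stays where it is pushed. On the middle of the recorder's top is a bright-rimmed groove, 34 mm long (x), 7 mm wide, 3 mm deep. In its floor is a dark hole 6.5 mm long, as wide as the groove, centred somewhere within 9 mm of the middle, different for each recorder; in it, 5 mm below the groove floor, is the button's top.
- rec_c_mid (a point): Centre of a black body-worn recorder, a block 72 mm long (x), 44 mm wide (y), 32 mm tall (z up; this point is half-way up), 150 g, lying flat. A lens on one end. Either way round fits a bay, with the long side along the bay's y. Two or three of the four recorders are present; absent ones read None.
- rec_c_button (a joint): Reset button of rec_c (m): 0 = out, 0.004 = in; takes 1.5 N and stays where it is pushed. On the middle of the recorder's top is a bright-rimmed groove, 34 mm long (x), 7 mm wide, 3 mm deep. In its floor is a dark hole 6.5 mm long, as wide as the groove, centred somewhere within 9 mm of the middle, different for each recorder; in it, 5 mm below the groove floor, is the button's top.
- rec_d_mid (a point): Centre of a black body-worn recorder, a block 72 mm long (x), 44 mm wide (y), 32 mm tall (z up; this point is half-way up), 150 g, lying flat. A lens on one end. Either way round fits a bay, with the long side along the bay's y. Two or three of the four recorders are present; absent ones read None.
- rec_d_button (a joint): Reset button of rec_d (m): 0 = out, 0.004 = in; takes 1.5 N and stays where it is pushed. On the middle of the recorder's top is a bright-rimmed groove, 34 mm long (x), 7 mm wide, 3 mm deep. In its floor is a dark hole 6.5 mm long, as wide as the groove, centred somewhere within 9 mm of the middle, different for each recorder; in it, 5 mm below the groove floor, is the button's top.
- probe_grip (a point): Middle of the wooden handle of the reset probe, a square bar 22 x 22 mm, 50 mm tall, 90 g in all, upright (z up along the probe). The handle stands on a square steel collar 36 x 36 x 5 mm whose underside is 30 mm below this point; under the collar are a 10 mm thick nose, 15 mm long, and then the pin. Handle sides face x and y.
- probe_tip (a point): Round end of the probe's steel pin, 4 mm thick, 71 mm below probe_grip when the pin is out. The pin is sprung: it stands 26 mm out of the nose and gives way up to 12 mm upwards, with 1 N at first touch and 0.25 N more for each mm; beyond 12 mm it is rigid. This point moves with the pin.
- stand_mouth (a point): Centre of the top of the probe's stand, an aluminium block 60 x 60 x 52 mm fixed to the desk, with a round hole 23 mm across and 47 mm deep. The probe rests in it on its collar, pin down; the hole is loose around the nose.
- mug: Bystander: white mug, 76 mm across, 90 mm tall, origin at the centre of its underside.
- phone: Bystander: mobile phone, 150 x 74 x 9 mm, origin at the centre of its underside.
- stapler: Bystander: stapler, 130 x 34 x 46 mm, origin at the centre of its underside.
- mouse: Bystander: round computer mouse, 64 mm across, 35 mm tall, origin at the centre of its underside.
- tape: Bystander: tape dispenser, 130 x 50 x 76 mm, origin at the centre of its underside.
- marker: Bystander: marker pen, 130 x 14 x 14 mm, origin at the centre of its underside.
Mind the look-alikes: they are no part of the job. Leave any blue or turquoise look-alike of the part that bears rec_a_mid alone.

How it is judged:
On the way, in this order (a step that is already met when the one before it is completed fails the run):
1. the cover is fully open (value of joint dock_cover above 1.75 rad), for 0.2 s.
2. every recorder lies flat in a bay (((horizontal distance between rec_a_mid and bay_0 below 0.008 m and z of rec_a_mid in the frame of bay_0 below 0.019 m and angle between the x axis of rec_a_mid and the y axis of bay_0, either way round below 0.15 rad and angle between rec_a_mid's own z axis and vertical below 0.06 rad) or (horizontal distance between rec_a_mid and bay_1 below 0.008 m and z of rec_a_mid in the frame of bay_1 below 0.019 m and angle between the x axis of rec_a_mid and the y axis of bay_1, either way round below 0.15 rad and angle between rec_a_mid's own z axis and vertical below 0.06 rad) or (horizontal distance between rec_a_mid and bay_2 below 0.008 m and z of rec_a_mid in the frame of bay_2 below 0.019 m and angle between the x axis of rec_a_mid and the y axis of bay_2, either way round below 0.15 rad and angle between rec_a_mid's own z axis and vertical below 0.06 rad)) and ((horizontal distance between rec_b_mid and bay_0 below 0.008 m and z of rec_b_mid in the frame of bay_0 below 0.019 m and angle between the x axis of rec_b_mid and the y axis of bay_0, either way round below 0.15 rad and angle between rec_b_mid's own z axis and vertical below 0.06 rad) or (horizontal distance between rec_b_mid and bay_1 below 0.008 m and z of rec_b_mid in the frame of bay_1 below 0.019 m and angle between the x axis of rec_b_mid and the y axis of bay_1, either way round below 0.15 rad and angle between rec_b_mid's own z axis and vertical below 0.06 rad) or (horizontal distance between rec_b_mid and bay_2 below 0.008 m and z of rec_b_mid in the frame of bay_2 below 0.019 m and angle between the x axis of rec_b_mid and the y axis of bay_2, either way round below 0.15 rad and angle between rec_b_mid's own z axis and vertical below 0.06 rad)) and ((horizontal distance between rec_c_mid and bay_0 below 0.008 m and z of rec_c_mid in the frame of bay_0 below 0.019 m and angle between the x axis of rec_c_mid and the y axis of bay_0, either way round below 0.15 rad and angle between rec_c_mid's own z axis and vertical below 0.06 rad) or (horizontal distance between rec_c_mid and bay_1 below 0.008 m and z of rec_c_mid in the frame of bay_1 below 0.019 m and angle between the x axis of rec_c_mid and the y axis of bay_1, either way round below 0.15 rad and angle between rec_c_mid's own z axis and vertical below 0.06 rad) or (horizontal distance between rec_c_mid and bay_2 below 0.008 m and z of rec_c_mid in the frame of bay_2 below 0.019 m and angle between the x axis of rec_c_mid and the y axis of bay_2, either way round below 0.15 rad and angle between rec_c_mid's own z axis and vertical below 0.06 rad)) and ((horizontal distance between rec_d_mid and bay_0 below 0.008 m and z of rec_d_mid in the frame of bay_0 below 0.019 m and angle between the x axis of rec_d_mid and the y axis of bay_0, either way round below 0.15 rad and angle between rec_d_mid's own z axis and vertical below 0.06 rad) or (horizontal distance between rec_d_mid and bay_1 below 0.008 m and z of rec_d_mid in the frame of bay_1 below 0.019 m and angle between the x axis of rec_d_mid and the y axis of bay_1, either way round below 0.15 rad and angle between rec_d_mid's own z axis and vertical below 0.06 rad) or (horizontal distance between rec_d_mid and bay_2 below 0.008 m and z of rec_d_mid in the frame of bay_2 below 0.019 m and angle between the x axis of rec_d_mid and the y axis of bay_2, either way round below 0.15 rad and angle between rec_d_mid's own z axis and vertical below 0.06 rad))), for 0.2 s.
3. every recorder's reset button is in (value of joint each of rec_a_button, rec_b_button, rec_c_button, rec_d_button above 0.003 m), for 0.2 s.
4. the probe is back in its stand (horizontal distance between probe_grip and stand_mouth below 0.01 m and z of probe_grip in the frame of stand_mouth below 0.034 m and angle between probe_grip's own z axis and vertical below 0.1 rad), for 0.2 s.
5. the cover is closed (value of joint dock_cover below 0.08 rad), for 0.2 s.
At the end, for the whole second after the job is handed in: Every recorder present lies flat in a bay (within 8 mm of its centre, 0.15 rad of its direction) with its button in over 3 mm; the probe stands in its stand (within 10 mm, collar within 4 mm of the top, upright to 0.1 rad); the cover is below 0.08 rad; recorders and probe are at rest (all of step 2 and all of step 3 and all of step 4 and value of joint dock_cover below 0.08 rad and linear speed of each of rec_a, rec_b, rec_c, rec_d, probe below 0.02 m/s); the robot touches nothing.
It fails at once if the probe presses on a recorder with more than 15 N (contact force between probe and rec_a above 15 N or contact force between probe and rec_b above 15 N or contact force between probe and rec_c above 15 N or contact force between probe and rec_d above 15 N).
It fails at once if one of the bystanders is moved by more than 40 mm (distance of any of mug, phone, stapler, mouse, tape, marker from where it was at the start of the episode above 0.04 m).
Of rec_a, rec_b, rec_c, rec_d only 2 to 3 are there at a start; the rules pass over those that are not, and their reading is None.
At some moment in a run one of rec_a, rec_b, rec_c, rec_d may be knocked a few centimetres aside while the robot is not near it.
It also fails if it takes over 210 s, if anything falls off the work surface, if the arm or the gripper's body presses on something with over 40 N, if the wrist force passes 120 N, or if a joint passes its speed limit or range.

## Working session

There is one attempt and no reset: what is moved stays moved. The work goes in short steps, Python scripts to look and compute and a shell command to move; the robot and the scene stay as the last step left them, time stands still between calls to the robot, and variables do not carry over. Pictures are saved under pics/ and viewed, at most 14 in all, crops included, and the job is handed in when it is done.

```bash
mkdir -p pics; cat > h.py <<'E'
import numpy as np, cv2
from scipy.spatial.transform import Rotation as R
from workcell import bot
def cam(n,save=None):
    p,d=bot.read_camera(n)
    if save: cv2.imwrite(f'pics/{save}.png',p[:,:,::-1])
    return p,d
def ray(n,uv):
    c=bot.calibration(n);E=np.array(c['extrinsics'])
    q=cv2.undistortPoints(np.array(uv,float).reshape(-1,1,2),np.array(c['mtx']),np.array(c['D']))[:,0]
    return E[:3,3],np.c_[q,np.ones(len(q))]@E[:3,:3].T
def plane(n,uv,z):
    o,d=ray(n,uv);return o+d*((z-o[2])/d[:,2])[:,None]
def cloud(n,d):
    h,w=d.shape;u,v=np.meshgrid(np.arange(w),np.arange(h))
    o,r=ray(n,np.c_[u.ravel(),v.ravel()]);return (o+r*d.reshape(-1,1)).reshape(h,w,3)
def proj(n,P):
    c=bot.calibration(n);E=np.linalg.inv(np.array(c['extrinsics']))
    return cv2.projectPoints(np.array(P,float).reshape(-1,3),cv2.Rodrigues(E[:3,:3])[0],E[:3,3],np.array(c['mtx']),np.array(c['D']))[0][:,0]
def st():
    s=bot.observe();return s
E
python3 - <<'E'
from h import *
for n in('top','side'):
    p,d=cam(n,n+'0');c=bot.calibration(n);print(np.round(c['extrinsics'],3).tolist(),np.round(c['mtx'],1).tolist())
    np.save(n+'0d.npy',d)
print(st())
E
```

```text
[[0.029, -0.995, 0.099, 0.348], [-1.0, -0.028, 0.01, -0.033], [-0.007, -0.1, -0.995, 1.284], [0.0, 0.0, 0.0, 1.0]] [[412.3, 0.0, 289.6], [0.0, 412.3, 213.8], [0.0, 0.0, 1.0]]
[[-0.786, -0.446, 0.428, -0.097], [-0.618, 0.561, -0.551, 0.656], [0.006, -0.698, -0.716, 1.003], [0.0, 0.0, 0.0, 1.0]] [[436.2, 0.0, 284.8], [0.0, 436.2, 198.9], [0.0, 0.0, 1.0]]
{'time': 0.1, 'joint_pos': array([-1.38430345e+00,  5.28051790e-02,  1.40161345e+00,  1.24097633e-05,
        1.68858325e+00, -7.02885322e-02]), 'qvel': array([ 0.00148394, -0.00149302, -0.00221011, -0.00171734,  0.00074229,
       -0.00064117]), 'joint_torque': array([ 1.85001940e-03, -3.82581246e+01, -3.60983562e+01, -8.49965517e-06,
        4.79044800e-03, -1.30045743e-05]), 'tcp_pos': array([ 0.13330692, -0.50746789,  0.19114516]), 'orientation': array([-3.11433865e+00, -4.02066089e-01,  1.09167020e-04]), 'force': array([ 0.48802525, -0.21647027,  0.03361495]), 'torque': array([-0.01485727, -0.02405457,  0.03688292]), 'grasp_force': 0.0, 'finger_gap': 1.0016097918611624}
```

View pics/top0.png

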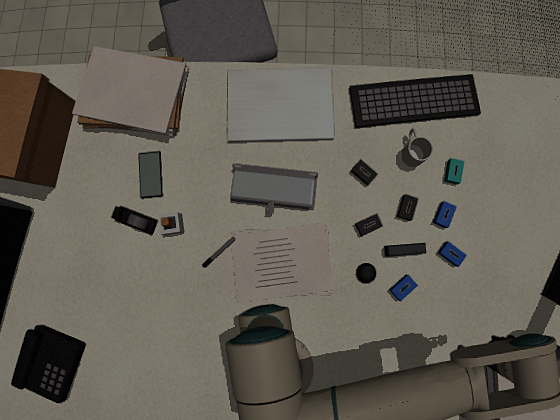

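View pics/side0.png

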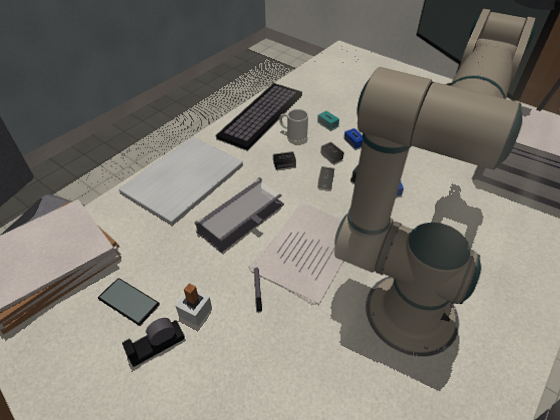

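Top view candidates for "recorder": three black blocks with a bright-rimmed groove at (363,173), (407,208), (369,225), which are the ones I want. Look-alikes are blue (445,214), (453,254), (403,288), turquoise (455,171), the stapler (405,250) and the mouse (366,272). The dock is at (273,187) with its tab at (269,211), the probe and stand at (171,224), the tape at (135,219) and the marker at (219,251).

```bash
cat > m.py <<'E'
from h import *
def recs(p,d,box=(340,155,430,240)):
    x0,y0,x1,y1=box
    g=p.max(2);m=np.zeros(g.shape,np.uint8);
    X=cloud('top',d);X_=X[...,2]
    m[y0:y1,x0:x1]=((X_>0.02)&(X_<.045)&(d>0))[y0:y1,x0:x1]
    m=cv2.morphologyEx(m,cv2.MORPH_OPEN,np.ones((3,3)))
    out=[]
    for c in cv2.findContours(m,cv2.RETR_EXTERNAL,cv2.CHAIN_APPROX_NONE)[0]:
        if cv2.contourArea(c)<80: continue
        W=plane('top',c[:,0],.032)[:,:2]
        r=cv2.minAreaRect((W*1000).astype(np.float32))
        (cx,cy),(w,h),a=r
        if w<h: a+=90;w,h=h,w
        out.append((cx,cy,w,h,a)); print('rec',np.round((cx,cy,w,h,a),1),'z',np.median(X_[m>0]), 'px',c[:,0].mean(0))
    return out
E
python3 - <<'E'
from m import *
p,d=cam('top');recs(p,d)
X=cloud('top',d)
def stat(name,u,v,r=1):print(name,np.round(np.median(X[v-r:v+r+1,u-r:u+r+1].reshape(-1,3),0),4))
stat('coverc',273,187);stat('tab',269,211);stat('tab2',269,208);stat('probe',170,220);stat('standw',178,229);stat('phone',150,173);stat('mug',420,150,0)
b=cv2.resize(p[150:250,330:480],None,fx=4,fy=4,interpolation=cv2.INTER_CUBIC)
a=cv2.resize(p[155:235,110:330],None,fx=2.7,fy=2.7,interpolation=cv2.INTER_CUBIC)
c=np.zeros((b.shape[0]+a.shape[0],600,3),np.uint8);c[:b.shape[0],:600]=b;c[b.shape[0]:,:a.shape[1]]=a[:,:600]
cv2.imwrite('pics/crop1.png',c[:600,:,::-1])
z=X[...,2]
m=((z>.03)&(z<.075)&(d>0));m2=np.zeros(m.shape,np.uint8);m2[155:222,222:325]=m[155:222,222:325]
for cc in cv2.findContours(m2,cv2.RETR_EXTERNAL,cv2.CHAIN_APPROX_NONE)[0]:
    if cv2.contourArea(cc)>100:
        W=plane('top',cc[:,0],.048)[:,:2];print('dock',cv2.minAreaRect((W*1000).astype(np.float32)),W.min(0),W.max(0))
m3=np.zeros(m.shape,np.uint8);m3[205:245,158:190]=((z>.04)&(z<.06))[205:245,158:190]
W=plane('top',np.argwhere(m3)[:,::-1],.052)[:,:2];print('stand',cv2.minAreaRect((W*1000).astype(np.float32)))
m3[:]=0;m3[200:245,158:190]=(z>.09)[200:245,158:190]
W=plane('top',np.argwhere(m3)[:,::-1],.107)[:,:2];print('handle',cv2.minAreaRect((W*1000).astype(np.float32)),len(W))
E
```

```text
rec [ 448.1 -264.4   75.3   44.2  116. ] z 0.03281784824918743 px [369.26153846 224.12307692]
rec [ 505.9 -384.7   74.4   48.   163.3] z 0.03281784824918743 px [408.11594203 206.33333333]
rec [ 610.6 -247.7   74.1   46.9   50.6] z 0.03281784824918743 px [364.27118644 171.88135593]
coverc [0.5512 0.0316 0.048 ]
tab [0.4778 0.0412 0.0502]
tab2 [0.4871 0.0415 0.0505]
probe [0.4396 0.3325 0.0804]
standw [0.4153 0.3149 0.0539]
phone [0.5936 0.4288 0.0093]
mug [ 0.6921 -0.4319  0.0082]
dock ((543.9989624023438, 34.93677520751953), (262.6537780761719, 139.9005584716797), 85.15383911132812) [ 0.47484627 -0.1009574 ] [0.62324082 0.16005275]
stand ((433.65313720703125, 342.21136474609375), (62.00372314453125, 63.76846694946289), 10.620038032531738)
handle ((434.3546447753906, 310.017333984375), (84.7486801147461, 73.95984649658203), 83.59423065185547) 75
```

View pics/crop1.png

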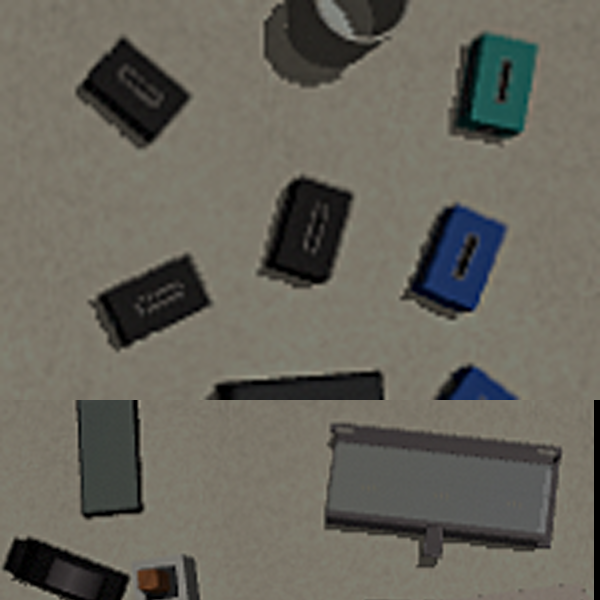

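The crop confirms three black recorders with rimmed grooves at (363,173), (407,208) and (369,225). The dock's tab is at the front edge near (269,210), and the probe handle at (168,220). Next: approach the cover tab.

```bash
cat >> h.py <<'E'
def delta(pos,yaw):
    """turn about tool z (rad) to do first, then shift in tool axes (cm), to reach pos, tool down, tool x at yaw(deg, mod 180)"""
    s=st();Rt=R.from_rotvec(s['orientation']).as_matrix()
    y0=np.degrees(np.arctan2(Rt[1,0],Rt[0,0]))
    dy=(yaw-y0+90)%180-90
    ex=Rt.T@(np.array(pos)-s['tcp_pos'])
    a=np.radians(yaw if abs((yaw-y0+180)%360-180)<=90.01 else yaw+180)
    T=np.array([[np.cos(a),np.sin(a),0],[np.sin(a),-np.cos(a),0],[0,0,-1]]).T
    T=np.c_[[np.cos(a),np.sin(a),0],[np.sin(a),-np.cos(a),0],[0,0,-1]]
    e=T.T@(np.array(pos)-s['tcp_pos'])*100
    tilt=(R.from_matrix(Rt.T@T)).as_rotvec()
    print('t',round(s['time'],2),'tcp',np.round(s['tcp_pos'],4),'yaw',round(y0,2),'turn',np.round(tilt,3),'altz',round(tilt[2]-np.sign(tilt[2])*np.pi,2),'shift cm',np.round(e,2),'q6',round(s['joint_pos'][5],2),'F',np.round(s['force'],1),'gap',round(s['finger_gap']*8.54,2),'gf',round(s['grasp_force'],1))
E
python3 - <<'E'
from h import *
p,d=cam('top');X=cloud('top',d);z=X[...,2]
# tab: strip in front of the cover edge
hx=np.array([.9964,-.0845]);hy=np.array([.0845,.9964])
m=np.zeros(z.shape,bool);m[204:222,258:282]=((z>.035)&(z<.07))[204:222,258:282]
W=plane('top',np.argwhere(m)[:,::-1],.050)[:,:2]-[.544,.035]
L=np.c_[W@hx,W@hy]*1000
for lo in range(-76,-34,4):
    k=L[(L[:,0]>=lo)&(L[:,0]<lo+4)]
    if len(k):print(lo,len(k),k[:,1].min().round(1),k[:,1].max().round(1))
delta([.490,.040,.19],-4.85)
E
```

```text
-72 6 -8.7 6.3
-68 7 -8.3 7.0
-64 10 -11.0 7.3
-60 10 -10.6 7.7
-56 8 -9.9 8.4
-52 10 -9.6 8.8
-48 9 -9.2 6.2
t 0.2 tcp [ 0.1333 -0.5076  0.1914] yaw 14.71 turn [-0.001  0.     0.341] altz -2.8 shift cm [ 30.91 -57.58   0.14] q6 -0.07 F [-1.   0.1 -0.2] gap 8.49 gf 0.0
```

```bash
python3 -m jog '[[[0,0,0.17,0,0,0,8.5],[0,0,0.17,0,0,0,8.5],[0,0,0,2.8,-5.2,0,6],[0,0,0,2.8,-5.2,0,5],[0,0,0,2.8,-5.2,0,5],[0,0,0,2.8,-5.2,0,5],[0,0,0,2.8,-5.2,0,5],[0,0,0,2.8,-5.2,0,5],[0,0,0,2.8,-5.2,0,5],[0,0,0,2.8,-5.2,0,5]]]' 30; python3 - <<'E'
from h import *
delta([.490,.039,.10],-4.85)
E
```

```text
time: 1.45
tcp_pos: [0.3919, -0.1101, 0.192]
orientation: [3.138, -0.131, 0.001]
force: [1.0, -1.2, -0.7]
finger_gap: 0.586
grasp_force: 0.0
t 1.45 tcp [ 0.3919 -0.1101  0.192 ] yaw -4.77 turn [ 0.    -0.001  0.001] altz -3.14 shift cm [  8.52 -15.68   9.2 ] q6 1.29 F [ 1.  -1.2 -0.7] gap 5.01 gf 0.0
```

```bash
python3 -m jog '[[[0,0,0,2.8,-5.2,0,5],[0,0,0,2.8,-5.2,2,5],[0,0,0,2.8,-5.2,3,5],[0,0,0,0,0,3,5],[0,0,0,0,0,0,5]]]'; python3 - <<'E'
from h import *
delta([.490,.039,.038],-4.85)
cam('side','side1')
E
```

```text
time: 2.08
tcp_pos: [0.4843, 0.0343, 0.111]
orientation: [3.139, -0.129, -0.009]
force: [-0.0, 0.7, 0.8]
finger_gap: 0.587
grasp_force: 0.0
t 2.08 tcp [0.4843 0.0343 0.111 ] yaw -4.71 turn [0.001 0.006 0.003] altz -3.14 shift cm [ 0.53 -0.52  7.3 ] q6 1.65 F [-0.   0.7  0.8] gap 5.01 gf 0.0
```

View pics/side1.png

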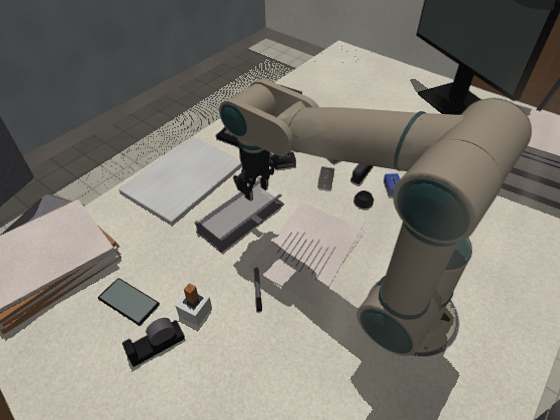

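The side view shows the gripper just above the tab at about (258,215). Lowering and pinching.

```bash
python3 -m jog '[[[0,0,0,0.5,-0.5,3,5],[0,0,0,0,0,3,5],[0,0,0,0,0,1.2,4],[0,0,0,0,0,0,3],[0,0,0,0,0,0,1],[0,0,0,0,0,0,1],[0,0,0,0,0,0,1],[0,0,0,0,0,0,1]]]' 25; python3 - <<'E'
from h import *
delta([.490,.039,.038],-4.85)
E
```

```text
time: 3.12
tcp_pos: [0.4915, 0.0384, 0.0418]
orientation: [3.139, -0.131, 0.001]
force: [-0.1, -0.2, -0.2]
finger_gap: 0.118
grasp_force: 0.0
t 3.12 tcp [0.4915 0.0384 0.0418] yaw -4.77 turn [ 0.    -0.     0.001] altz -3.14 shift cm [-0.16 -0.05  0.38] q6 1.66 F [-0.1 -0.2 -0.2] gap 1.01 gf 0.0
```

```bash
python3 -m jog '[[[0,0,0,0,0,0,4],[0,0,0,0,0,0,5],[0,0,0,0,0,0,5],[0,0,0,0,0,0,5],[0,0,0,0,0,1.0,5],[0,0,0,0,0,0,3],[0,0,0,0,0,0,1],[0,0,0,0,0,0,1],[0,0,0,0,0,0,1],[0,0,0,0,0,0,1]]]' 25; python3 - <<'E'
from h import *
delta([.490,.039,.038],-4.85)
p,d=cam('side')
a=proj('side',[[.49,.039,.05]])[0].astype(int);print(a)
cv2.imwrite('pics/c2.png',cv2.resize(p[a[1]-50:a[1]+50,a[0]-65:a[0]+65],None,fx=5,fy=5,interpolation=cv2.INTER_CUBIC)[:,:,::-1])
E
```

```text
time: 4.38
tcp_pos: [0.4915, 0.0384, 0.0317]
orientation: [3.139, -0.131, 0.0]
force: [0.3, 0.6, -0.6]
finger_gap: 0.117
grasp_force: 0.0
t 4.38 tcp [0.4915 0.0384 0.0317] yaw -4.77 turn [ 0.    -0.     0.001] altz -3.14 shift cm [-0.15 -0.05 -0.63] q6 1.66 F [ 0.3  0.6 -0.6] gap 1.0 gf 0.0
[255 218]
```

View pics/c2.png

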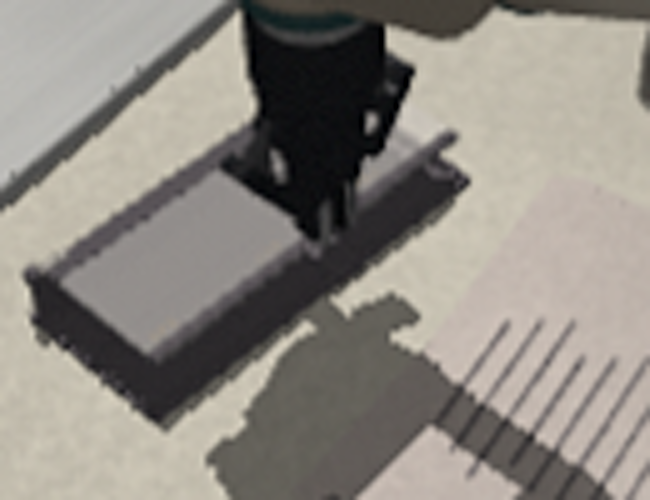

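```bash
python3 - <<'E'
from h import *
p,d=cam('side');X=cloud('side',d)
for v in range(204,226,2):
    print(v,' '.join('(%d,%d,%d)'%tuple(np.round(X[v,u]*1000)) for u in range(246,268,2)))
p,d=cam('top','t2')
b=p[150:235,220:330];cv2.imwrite('pics/c3.png',cv2.resize(b,None,fx=6,fy=6,interpolation=cv2.INTER_CUBIC)[:,:,::-1])
E
```

```text
204 (497,66,130) (496,60,125) (492,55,124) (483,57,132) (480,52,130) (489,35,110) (483,33,112) (486,22,101) (516,-20,47) (511,-23,47) (505,-26,49)
206 (484,80,141) (483,74,137) (488,60,123) (482,59,126) (482,51,120) (492,32,97) (482,34,105) (485,23,94) (511,-15,45) (504,-16,49) (502,-23,45)
208 (484,81,135) (486,71,125) (484,65,122) (484,58,115) (480,53,114) (492,32,89) (484,33,94) (482,26,90) (504,-6,49) (527,-41,3) (520,-43,7)
210 (536,30,49) (483,74,121) (494,56,99) (488,54,101) (484,50,101) (492,33,80) (483,34,87) (482,27,83) (524,-28,8) (518,-31,9) (515,-37,6)
212 (531,36,48) (525,33,50) (493,57,92) (489,53,91) (484,50,92) (493,32,71) (483,35,81) (482,27,74) (521,-24,4) (514,-25,8) (507,-27,12)
214 (525,42,50) (521,37,47) (495,56,81) (488,55,85) (484,50,84) (484,43,78) (523,-7,8) (517,-10,10) (514,-16,7) (507,-18,10) (504,-24,7)
216 (520,48,49) (515,44,48) (510,41,50) (505,38,50) (485,50,75) (495,31,51) (491,27,50) (510,-3,12) (509,-10,6) (504,-14,6) (499,-17,7)
218 (515,53,48) (511,49,47) (508,44,45) (499,45,52) (493,42,53) (491,36,50) (485,34,52) (483,28,48) (502,-2,8) (500,-9,4) (498,-16,0)
220 (509,59,49) (530,31,9) (525,28,10) (498,46,45) (490,46,50) (486,42,49) (480,40,53) (476,36,51) (473,30,48) (495,-3,3) (493,-9,0)
222 (532,38,5) (527,34,4) (521,32,6) (514,30,10) (509,27,12) (481,47,49) (475,46,52) (472,41,50) (493,8,6) (492,1,-1) (488,-3,-1)
224 (526,45,6) (519,43,9) (511,43,15) (510,35,9) (506,31,7) (503,25,5) (502,18,-1) (495,16,1) (491,11,0) (487,7,0) (478,8,7)
```

View pics/c3.png

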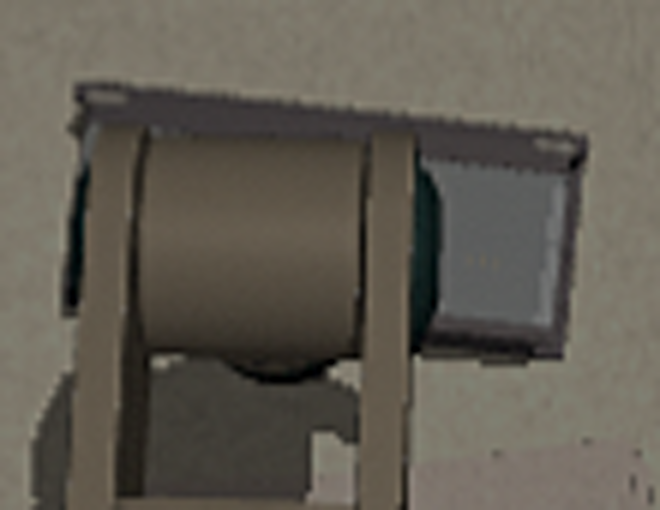

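The side depth puts the lowest fingertip points at z≈0.073, still above the tab (z≈0.05). The tips sit higher than the TCP reading implies, so I'll go lower in small steps and watch the force.

```bash
python3 -m jog '[[[0,0,0,0,0,0,4],[0,0,0,0,0,0,5],[0,0,0,-0.4,0,0,5],[0,0,0,0,0,0,5],[0,0,0,0,0,0.8,5],[0,0,0,0,0,0,5],[0,0,0,0,0,0,1],[0,0,0,0,0,0,1],[0,0,0,0,0,0,1],[0,0,0,0,0,0,1]]]' 25; python3 - <<'E'
from h import *
delta([.490,.039,.038],-4.85)
p,d=cam('side');X=cloud('side',d)
for v in range(206,230,2):
    print(v,' '.join('(%d,%d,%d)'%tuple(np.round(X[v,u]*1000)) for u in range(246,268,2)))
a=(255,210)
cv2.imwrite('pics/c4.png',cv2.resize(p[a[1]-25:a[1]+25,a[0]-35:a[0]+35],None,fx=10,fy=10,interpolation=cv2.INTER_CUBIC)[:,:,::-1])
E
```

```text
time: 5.78
tcp_pos: [0.4875, 0.0387, 0.0236]
orientation: [3.139, -0.131, 0.0]
force: [-0.2, 0.2, 0.1]
finger_gap: 0.119
grasp_force: 0.0
t 5.78 tcp [0.4875 0.0387 0.0236] yaw -4.77 turn [ 0.    -0.     0.001] altz -3.14 shift cm [ 0.25 -0.05 -1.44] q6 1.66 F [-0.2  0.2  0.1] gap 1.02 gf 0.0
206 (497,67,122) (496,60,117) (493,55,115) (482,58,125) (474,59,131) (478,47,119) (485,31,101) (476,32,107) (509,-12,49) (503,-15,51) (503,-23,44)
208 (479,85,141) (481,76,132) (485,64,120) (483,58,116) (476,57,120) (480,45,107) (483,34,96) (477,32,98) (502,-4,51) (526,-39,6) (520,-42,8)
210 (483,82,129) (479,78,128) (481,69,119) (483,59,109) (478,55,109) (481,45,98) (483,34,88) (479,30,87) (526,-30,5) (521,-34,4) (513,-35,9)
212 (529,38,52) (480,78,118) (480,70,113) (486,56,96) (484,50,93) (478,49,96) (483,35,80) (478,31,80) (515,-18,13) (516,-28,4) (507,-27,12)
214 (524,42,50) (519,40,51) (495,56,82) (485,57,89) (484,50,84) (478,49,87) (484,34,71) (476,34,76) (513,-15,7) (505,-15,14) (505,-25,5)
216 (520,47,48) (516,43,48) (498,54,69) (486,58,81) (485,50,75) (480,48,76) (492,26,50) (510,-2,13) (503,-4,16) (501,-11,11) (498,-16,8)
218 (515,53,47) (510,50,49) (507,45,47) (501,42,48) (486,49,65) (479,49,69) (486,33,51) (481,30,52) (505,-6,3) (499,-8,5) (495,-12,5)
220 (509,60,49) (531,29,7) (526,26,8) (498,46,45) (489,48,53) (488,40,47) (-97,656,1003) (476,35,50) (474,29,46) (496,-4,3) (494,-11,-4)
222 (530,40,8) (524,37,10) (522,31,6) (519,25,2) (506,30,16) (482,47,49) (474,47,54) (474,38,46) (496,5,1) (492,0,-1) (488,-4,-1)
224 (528,43,3) (521,41,6) (513,41,12) (507,38,13) (506,30,7) (500,28,9) (499,20,3) (498,12,-4) (492,11,0) (487,7,0) (483,2,-2)
226 (520,52,7) (514,49,9) (510,44,7) (506,39,6) (502,35,5) (499,30,2) (494,27,4) (490,22,2) (488,16,-2) (481,13,0) (474,13,5)
228 (512,59,11) (512,51,3) (508,47,3) (504,43,2) (499,39,2) (495,34,0) (488,33,4) (487,26,-1) (481,23,1) (477,19,0) (471,17,2)
```

View pics/c4.png

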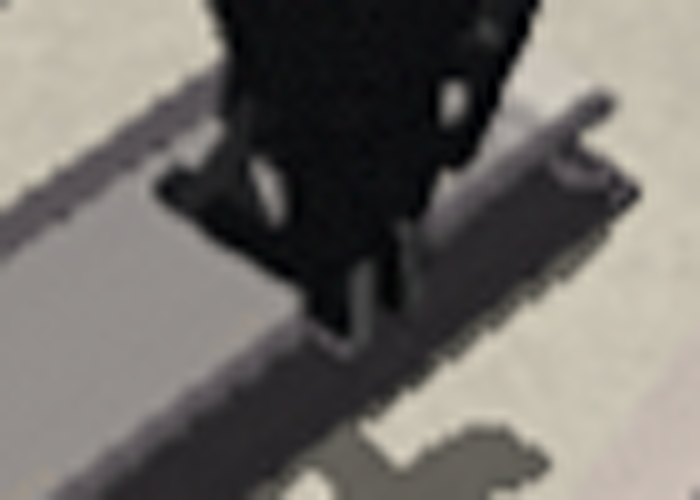

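```bash
python3 -m jog '[[[0,0,0,0,0,0,4],[0,0,0,0,0,0,5],[0,0,0,0,0,0,5],[0,0,0,0,0,0,5],[0,0,0,0,0,0.7,5],[0,0,0,0,0,0.7,5],[0,0,0,0,0,0,5],[0,0,0,0,0,0,5]]]' 25; python3 - <<'E'
from h import *
delta([.490,.039,.038],-4.85)
p,d=cam('side');X=cloud('side',d)
for v in range(208,232,2):
    print(v,' '.join('(%d,%d,%d)'%tuple(np.round(X[v,u]*1000)) for u in range(242,272,2)))
E
```

```text
time: 6.82
tcp_pos: [0.4874, 0.0387, 0.0095]
orientation: [3.139, -0.131, -0.0]
force: [-0.4, -0.9, 0.5]
finger_gap: 0.583
grasp_force: 0.0
t 6.83 tcp [0.4874 0.0387 0.0095] yaw -4.77 turn [0.    0.    0.001] altz -3.14 shift cm [ 0.25 -0.05 -2.85] q6 1.66 F [-0.4 -0.9  0.5] gap 4.98 gf 0.0
208 (480,100,153) (482,90,144) (494,71,120) (489,68,121) (484,65,122) (476,65,127) (474,59,123) (519,3,46) (514,0,47) (494,13,71) (485,15,79) (478,14,82) (476,7,78) (516,-48,5) (513,-54,2)
210 (483,97,141) (501,72,108) (500,65,103) (486,72,118) (480,69,120) (474,68,122) (474,60,116) (512,12,49) (508,7,48) (496,12,60) (487,13,68) (475,17,79) (475,9,72) (507,-37,12) (503,-41,11)
212 (483,98,134) (480,94,132) (494,71,103) (491,67,102) (480,70,113) (478,65,109) (510,23,52) (505,19,52) (504,12,46) (523,-17,9) (489,11,55) (477,16,68) (477,7,60) (502,-31,11) (498,-35,10)
214 (481,101,130) (483,91,120) (486,80,108) (484,75,105) (481,70,103) (512,30,47) (506,27,49) (530,-6,5) (522,-6,10) (516,-9,12) (512,-14,10) (480,13,54) (503,-22,9) (500,-28,6) (498,-35,1)
216 (482,100,120) (482,93,115) (481,86,109) (48
[... 693 characters left out ...]
)
224 (512,75,43) (532,47,4) (-97,656,1003) (486,75,62) (484,70,58) (482,64,55) (505,32,9) (504,24,3) (501,18,0) (497,14,-1) (490,12,2) (489,4,-4) (482,3,0) (478,-1,-1) (473,-5,-1)
226 (529,59,7) (524,56,8) (517,54,11) (512,51,12) (509,45,9) (507,39,5) (504,34,3) (499,30,2) (495,26,2) (491,21,0) (487,16,-2) (482,13,-1) (476,11,2) (471,7,1) (467,3,1)
228 (524,65,7) (519,61,7) (512,59,11) (510,53,6) (505,50,8) (505,41,-1) (498,40,4) (493,37,4) (493,28,-3) (483,29,4) (479,26,4) (-97,656,1003) (472,16,0) (467,12,1) (461,10,2)
230 (518,71,9) (512,68,10) (510,62,6) (505,59,6) (504,51,0) (499,48,0) (496,43,-2) (490,40,0) (484,39,3) (483,30,-4) (476,29,0) (469,27,3) (466,22,1) (463,17,-2) (456,15,1)
```

```bash
python3 -m jog '[[[0,0,0,0.1,0,0.8,5],[0,0,0,0,0,0.7,5],[0,0,0,0,0,0,5],[0,0,0,0,0,0,1],[0,0,0,0,0,0,1],[0,0,0,0,0,0,1],[0,0,0,0,0,0,1],[0,0,0,0,0,0,1]]]' 30; python3 - <<'E'
from h import *
delta([.490,.039,.038],-4.85)
E
```

```text
time: 7.88
tcp_pos: [0.4885, 0.0371, -0.005]
orientation: [3.136, -0.131, 0.0]
force: [-2.1, -7.2, 3.1]
finger_gap: 0.223
grasp_force: 32.5
t 7.88 tcp [ 0.4885  0.0371 -0.005 ] yaw -4.79 turn [ 0.003 -0.     0.001] altz -3.14 shift cm [ 0.14 -0.2  -4.3 ] q6 1.66 F [-2.1 -7.2  3.1] gap 1.91 gf 32.5
```

```bash
python3 -m jog '[[[0,0,0,0.24,0.15,-2.34,1],[0,0,0,0.70,0,-2.25,1],[0,0,0,1.13,0,-2.07,1],[0,0,0,1.52,0,-1.8,1],[0,0,0,1.84,0,-1.46,1],[0,0,0,2.1,0,-1.07,1],[0,0,0,2.27,0,-0.63,1],[0,0,0,1.2,0,-0.1,1],[0,0,0,0,0,0,1]]]'; python3 - <<'E'
from h import *
delta([.490,.039,.038],-4.85)
p,d=cam('side','s5');
E
```

```text
time: 9.0
tcp_pos: [0.5985, 0.0277, 0.1123]
orientation: [3.139, -0.131, 0.002]
force: [0.0, -0.9, 2.1]
finger_gap: 0.223
grasp_force: 31.6
t 9.0 tcp [0.5985 0.0277 0.1123] yaw -4.78 turn [ 0.    -0.001  0.001] altz -3.14 shift cm [-10.91  -0.21   7.43] q6 1.64 F [ 0.  -0.9  2.1] gap 1.9 gf 31.6
```

View pics/s5.png

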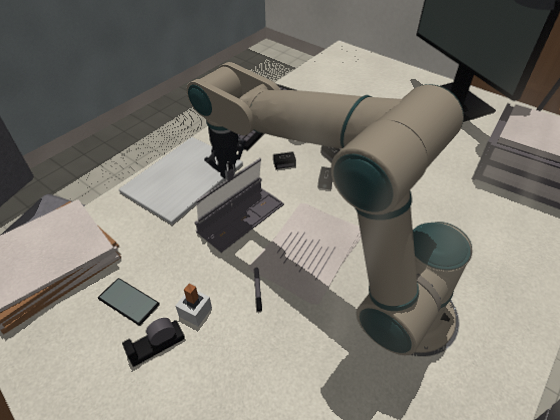

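Cover is upright at about (235,190). Release, let the spring finish, lift and move towards the far recorder, then measure the bays.

```bash
python3 -m jog '[[[0,0,0,0,0,0,3],[0,0,0,0,0,0,5],[0,0,0,0,0,0,6],[0,0,0,-0.5,0,-4,6],[0,0,0,-0.5,0,-4,6.5],[0,0,-0.18,0,5,0,6.5],[0,0,-0.18,0,5,0,6.5],[0,0,-0.18,0,5,0,6.5],[0,0,-0.18,0,5,0,6.5],[0,0,-0.18,0,5,0,6.5]]]'; python3 - <<'E'
from m import *
delta([.6106,-.2477,.10],50.6)
p,d=cam('top','t6');recs(p,d);np.save('t6d.npy',d)
X=cloud('top',d);z=X[...,2]
hx=np.array([.9964,-.0845]);hy=np.array([.0845,.9964])
m=np.zeros(z.shape,bool);m[155:225,222:325]=((z>.0)&(d>0))[155:225,222:325]
P=X[m];L=np.c_[(P[:,:2]-[.608,.030])@hx,(P[:,:2]-[.608,.030])@hy,P[:,2]]*1000
# height map along dock x, and along dock y
for lo in range(-120,50,5):
    k=L[(L[:,0]>=lo)&(L[:,0]<lo+5)&(abs(L[:,1])<110)]
    if len(k):print(lo,len(k),np.percentile(k[:,2],[10,50,90]).round())
b=p[140:235,215:330];cv2.imwrite('pics/c6.png',cv2.resize(b,None,fx=6,fy=6,interpolation=cv2.INTER_CUBIC)[:,:,::-1])
E
```

```text
time: 10.3
tcp_pos: [0.6544, -0.2057, 0.1923]
orientation: [2.879, 1.255, 0.001]
force: [0.8, 0.1, 0.1]
finger_gap: 0.761
grasp_force: 0.0
t 10.3 tcp [ 0.6544 -0.2057  0.1923] yaw 47.1 turn [ 0.001 -0.    -0.061] altz 3.08 shift cm [-6.03 -0.71  9.23] q6 0.39 F [0.8 0.1 0.1] gap 6.5 gf 0.0
rec [ 448.4 -266.6   70.5   43.7  117.4] z 0.03263553119547424 px [371.67241379 224.4137931 ]
rec [ 505.9 -384.7   74.4   48.   163.3] z 0.03263553119547424 px [407.94285714 206.5       ]
-120 75 [1. 3. 6.]
-115 84 [0. 2. 4.]
-110 97 [1. 4. 8.]
-105 125 [ 4.  8. 13.]
-100 98 [ 9. 12. 15.]
-95 116 [ 4.  8. 11.]
-90 108 [ 4.  8. 11.]
-85 109 [ 4.  8. 11.]
-80 105 [ 4.  7. 11.]
-75 110 [ 4.  7. 12.]
-70 114 [ 5.  8. 12.]
-65 109 [ 4.  8. 12.]
-60 109 [ 5.  8. 12.]
-55 106 [ 4.  7. 11.]
-50 131 [ 4.  9. 14.]
-45 95 [ 9. 13. 16.]
-40 102 [ 4.  7. 10.]
-35 115 [ 4.  7. 10.]
-30 110 [ 5.  8. 11.]
-25 106 [ 4.  7. 11.]
-20 109 [ 4.  7. 10.]
-15 110 [ 4.  7. 11.]
-10 261 [ 6. 21. 42.]
-5 212 [40. 55. 62.]
0 187 [62. 68. 75.]
5 199 [76. 83. 91.]
10 204 [ 90.  97. 104.]
15 205 [103. 111. 118.]
20 140 [119. 125. 134.]
25 52 [132. 140. 145.]
30 6 [139. 141. 145.]
```

View pics/c6.png

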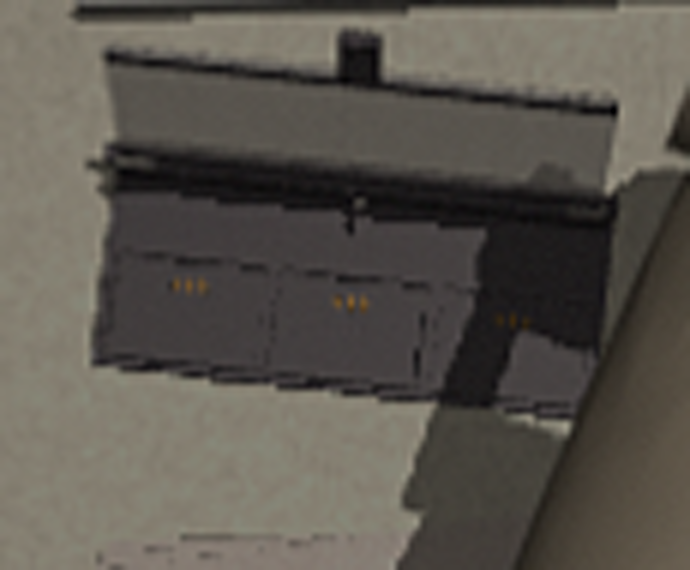

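The cover is open. The three bays have orange contact dots at crop (190,285), (350,302) and (513,321), with dividers at (268,330) and (418,345).

```bash
python3 - <<'E'
from h import *
p=cv2.imread('pics/t6.png')[:,:,::-1].astype(int)
m=np.zeros(p.shape[:2],np.uint8)
q=(p[...,0]-p[...,2]>22);m[180:200,225:310]=q[180:200,225:310]
m=cv2.dilate(m,np.ones((1,5),np.uint8))
n,lab,s,c=cv2.connectedComponentsWithStats(m);print(s[1:],c[1:])
hx=np.array([.9964,-.0845]);hy=np.array([.0845,.9964])
def loc(W):return np.c_[(W[:,:2]-[.608,.030])@hx,(W[:,:2]-[.608,.030])@hy]*1000
W=plane('top',c[1:],.006);print('dots',loc(W).round(1))
print('yaw',np.degrees(np.arctan2(*(W[:,:2][np.argmax(c[1:,0])]-W[:,:2][np.argmin(c[1:,0])])[::-1])))
print('div',loc(plane('top',[[259.7,195],[284.7,197.5]],.010)))
# edges of dock front left/right (z .011)
print('out',loc(plane('top',[[230.5,200.5],[311.5,209]],.008)))
E
```

```text
[[242 186  10   3  28]
 [268 189  11   3  29]
 [296 192   9   3  19]] [[246.17857143 187.        ]
 [273.         190.        ]
 [300.52631579 193.        ]]
dots [[-59.   83.6]
 [-59.1  -1.4]
 [-58.9 -88.2]]
yaw -94.8106720565196
div [[-80.01305473  37.82067843]
 [-79.1142545  -40.69766828]]
out [[-107.17481323  126.99636368]
 [-105.36168572 -127.67491323]]
```

```bash
python3 -m jog '[[[0,0,-0.061,0,0,0,6.5],[0,0,0,-3,-0.3,4,6.5],[0,0,0,-3,-0.3,4,6.5],[0,0,0,0,0,4,6.5],[0,0,0,0,0,2.5,6.5],[0,0,0,0,0,0,6.5],[0,0,0,0,0,0,6.5]]]' 30; python3 - <<'E'
from h import *
delta([.611,-.249,-.034],50.6)
p,d=cam('side');X=cloud('side',d)
q=proj('side',[[.611,-.249,.032]])[0].astype(int);print(q)
cv2.imwrite('pics/c7.png',cv2.resize(p[q[1]-50:q[1]+30,q[0]-50:q[0]+50],None,fx=6,fy=6,interpolation=cv2.INTER_CUBIC)[:,:,::-1])
m=np.zeros(d.shape,bool);m[q[1]-60:q[1]+30,q[0]-50:q[0]+50]=1
m&=(X[...,2]>.04)&(np.hypot(X[...,0]-.611,X[...,1]+.249)<.09);P=X[m];P=P[np.argsort(P[:,2])];print(len(P),P[:12].round(3).tolist())
E
```

```text
time: 11.22
tcp_pos: [0.6119, -0.2465, 0.0484]
orientation: [2.842, 1.334, 0.002]
force: [0.3, 0.5, 1.0]
finger_gap: 0.763
grasp_force: 0.0
t 11.22 tcp [ 0.6119 -0.2465  0.0484] yaw 50.3 turn [ 0.002 -0.    -0.005] altz 3.14 shift cm [-0.25  0.09  8.24] q6 0.25 F [0.3 0.5 1. ] gap 6.52 gf 0.0
[284 156]
757 [[0.64, -0.269, 0.094], [0.579, -0.229, 0.095], [0.642, -0.271, 0.097], [0.58, -0.225, 0.097], [0.583, -0.223, 0.097], [0.59, -0.216, 0.097], [0.64, -0.264, 0.097], [0.586, -0.216, 0.1], [0.583, -0.218, 0.1], [0.644, -0.263, 0.1], [0.641, -0.259, 0.1], [0.646, -0.26, 0.101]]
```

View pics/c7.png

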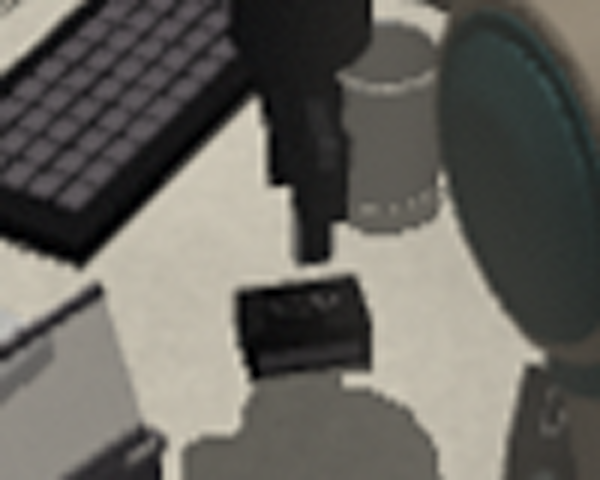

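Fingertips are at z 0.094 with TCP 0.048, so the tip offset is 46 mm. They're aligned over the recorder at crop (303,325). Descend and grip.

```bash
python3 -m jog '[[[0,0,0,-0.2,0.1,4,6.5],[0,0,0,0,0,3,6.5],[0,0,0,0,0,1.3,6.5],[0,0,0,0,0,0,3],[0,0,0,0,0,0,3],[0,0,0,0,0,0,3],[0,0,0,0,0,0,3]]]' 40; python3 - <<'E'
from h import *
delta([.5438,.1195,.06],85.15)
E
```

```text
time: 12.15
tcp_pos: [0.6113, -0.2488, -0.0348]
orientation: [2.842, 1.334, 0.002]
force: [1.2, 0.8, 4.2]
finger_gap: 0.505
grasp_force: 42.7
t 12.15 tcp [ 0.6113 -0.2488 -0.0348] yaw 50.29 turn [ 0.002  0.    -0.608] altz 2.53 shift cm [36.12 -9.84 -9.48] q6 0.25 F [1.2 0.8 4.2] gap 4.32 gf 42.7
```

```bash
python3 -m jog '[[[0,0,0,0,0,-3,3],[0,0,-0.152,0,0,-4,3],[0,0,-0.152,0,0,-3,3],[0,0,-0.152,0,0,0,3],[0,0,-0.152,0,-4.8,0,3],[0,0,0,4,-5,0,3],[0,0,0,6,0,0,3],[0,0,0,6,0,0,3],[0,0,0,6,0,0,3],[0,0,0,6,0,0,3]]]'; python3 - <<'E'
from h import *
delta([.5438,.1195,.02],85.15)
E
```

```text
time: 13.4
tcp_pos: [0.5389, 0.0469, 0.0641]
orientation: [2.314, 2.124, 0.001]
force: [-0.1, -0.2, -1.7]
finger_gap: 0.513
grasp_force: 42.4
t 13.4 tcp [0.5389 0.0469 0.0641] yaw 85.12 turn [ 0.001  0.    -0.001] altz 3.14 shift cm [ 7.28 -0.13  4.41] q6 0.1 F [-0.1 -0.2 -1.7] gap 4.38 gf 42.4
```

```bash
python3 -m jog '[[[0,0,0,4,0,0,3],[0,0,0,3.3,-0.1,2,3],[0,0,0,0,0,3,3],[0,0,0,0,0,2.5,3],[0,0,0,0,0,0,3]]]'; python3 - <<'E'
from h import *
delta([.5438,.1195,-.0288],85.15)
p,d=cam('top')
a=cv2.resize(p[150:220,215:330],None,fx=5,fy=5,interpolation=cv2.INTER_CUBIC)
p,d=cam('side');q=proj('side',[[.5438,.1195,.03]])[0].astype(int)
b=cv2.resize(p[q[1]-30:q[1]+20,q[0]-48:q[0]+48],None,fx=6,fy=6,interpolation=cv2.INTER_CUBIC)
c=np.zeros((a.shape[0]+250,576,3),np.uint8);c[:a.shape[0],:575]=a[:,:575];c[a.shape[0]:]=b[:250]
cv2.imwrite('pics/c8.png',c[:,:,::-1]);print(q)
E
```

```text
time: 14.02
tcp_pos: [0.5424, 0.1177, -0.0133]
orientation: [-2.312, -2.123, 0.006]
force: [0.2, 0.2, -1.3]
finger_gap: 0.508
grasp_force: 42.3
t 14.03 tcp [ 0.5424  0.1177 -0.0133] yaw 85.14 turn [-0.005  0.001 -0.   ] altz 3.14 shift cm [0.19 0.12 1.55] q6 0.23 F [ 0.2  0.2 -1.3] gap 4.34 gf 42.3
[223 230]
```

View pics/c8.png

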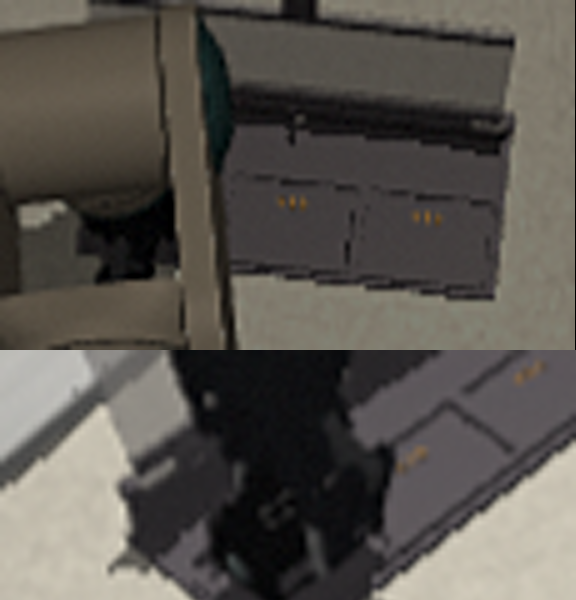

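The recorder hangs over the left bay (side crop (280,520)). Correct 2 mm and lower.

```bash
python3 -m jog '[[[0,0,0,0.2,0.1,0.5,3],[0,0,0,0,0,0.5,3],[0,0,0,0,0,0.3,3],[0,0,0,0,0,0.2,3],[0,0,0,0,0,0,3]]]'; python3 - <<'E'
from h import *
delta([.5438,.1195,-.0288],85.15)
E
```

```text
time: 14.75
tcp_pos: [0.5453, 0.1197, -0.0264]
orientation: [-2.314, -2.125, 0.0]
force: [-0.1, 0.2, -1.9]
finger_gap: 0.504
grasp_force: 42.3
t 14.75 tcp [ 0.5453  0.1197 -0.0264] yaw 85.13 turn [-0.  0. -0.] altz 3.14 shift cm [-0.03 -0.15  0.24] q6 0.24 F [-0.1  0.2 -1.9] gap 4.3 gf 42.3
```

```bash
python3 -m jog '[[[0,0,0,0,-0.1,0.2,3],[0,0,0,0,0,0.1,3],[0,0,0,0,0,0,3]]]'; python3 -m jog '[[[0,0,0,0,0,0,5.2],[0,0,0,0,0,0,5.8],[0,0,0,0,0,0,5.8],[0,0,0,0,0,-4,5.8],[0,0,0,0,0,-4,6.5],[0,0,0,-5,0,-3,6.5],[0,0,0,-6,0,0,6.5],[0,0,0,-6,0,0,6.5],[0,0,0,-6,0,0,6.5],[0,0,0,-6,0,0,6.5]]]'; python3 - <<'E'
from m import *
p,d=cam('top');recs(p,d,(215,150,430,240))
delta([.448,-.267,.045],116.5)
cv2.imwrite('pics/t9.png',cv2.resize(p[140:240,215:430],None,fx=3.7,fy=3.7,interpolation=cv2.INTER_CUBIC)[:,:,::-1])
E
```

```text
time: 15.12
tcp_pos: [0.5445, 0.1198, -0.0289]
orientation: [2.314, 2.125, 0.0]
force: [-1.1, -0.3, 2.0]
finger_gap: 0.504
grasp_force: 42.8
time: 16.38
tcp_pos: [0.5195, -0.171, 0.081]
orientation: [2.313, 2.125, 0.0]
force: [0.2, -0.2, -0.5]
finger_gap: 0.763
grasp_force: 0.0
rec [ 453.  -281.3   40.2   38.3  117.4] z 0.03524040118311045 px [376.23076923 223.15384615]
rec [ 506.  -385.1   74.4   47.9  164.1] z 0.03524040118311045 px [407.98571429 206.47142857]
rec [545.1 121.3  74.8  47.1  85.8] z 0.03524040118311045 px [244.19178082 189.24657534]
t 16.43 tcp [ 0.5183 -0.1778  0.081 ] yaw 84.83 turn [-0.001  0.004 -0.553] altz 2.59 shift cm [ -4.85 -10.27   3.6 ] q6 -0.31 F [-3.  -5.3  0.8] gap 6.5 gf 0.0
```

View pics/t9.png

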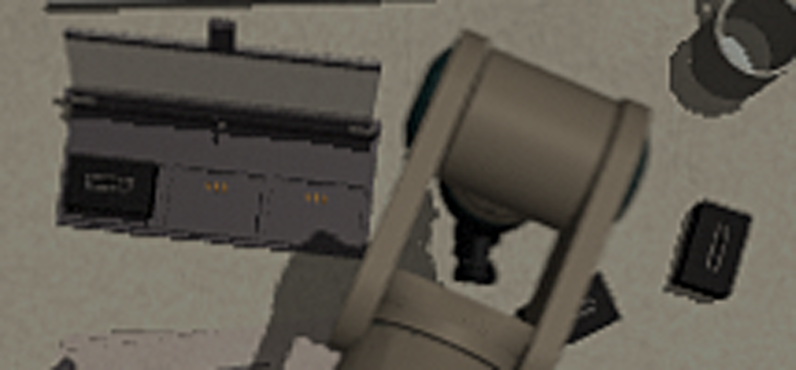

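The first recorder sits in the left bay (crop (108,182)). Next the near one.

```bash
python3 -m jog '[[[0,0,-0.14,0,0,0,6.5],[0,0,-0.14,0,0,0,6.5],[0,0,-0.14,0,0,0,6.5],[0,0,-0.133,0,0,0,6.5],[0,0,0,-1.6,-3.4,1,6.5],[0,0,0,-1.6,-3.4,1,6.5],[0,0,0,-1.6,-3.4,1,6.5],[0,0,0,0,0,0,6.5],[0,0,0,0,0,0,6.5]]]' 40; python3 - <<'E'
from h import *
delta([.448,-.266,-.035],116.5)
E
```

```text
time: 17.55
tcp_pos: [0.4508, -0.2577, 0.0511]
orientation: [1.646, 2.675, 0.0]
force: [0.4, 0.8, 0.6]
finger_gap: 0.764
grasp_force: 0.0
t 17.55 tcp [ 0.4508 -0.2577  0.0511] yaw 116.8 turn [0.001 0.    0.005] altz -3.14 shift cm [-0.61 -0.62  8.61] q6 -1.06 F [0.4 0.8 0.6] gap 6.52 gf 0.0
```

```bash
python3 -m jog '[[[0,0,0,-0.6,-0.6,2,6.5],[0,0,0,0,0,3,6.5],[0,0,0,0,0,2.5,6.5],[0,0,0,0,0,1.1,6.5],[0,0,0,0,0,0,3],[0,0,0,0,0,0,3],[0,0,0,0,0,0,3],[0,0,0,0,0,0,3],[0,0,0,0,0,-4,3],[0,0,0,0,0,-4,3]]]' 40; python3 - <<'E'
from h import *
delta([.5367,.0348,.04],85.15)
E
```

```text
time: 18.8
tcp_pos: [0.4474, -0.2658, 0.0455]
orientation: [-1.645, -2.675, 0.0]
force: [0.4, -0.5, -0.9]
finger_gap: 0.511
grasp_force: 41.8
t 18.8 tcp [ 0.4474 -0.2658  0.0455] yaw 116.81 turn [-0.001 -0.001  0.553] altz -2.59 shift cm [30.71  6.36  0.55] q6 -1.07 F [ 0.4 -0.5 -0.9] gap 4.37 gf 41.8
```

```bash
python3 -m jog '[[[0,0,0.14,0,0,0,3],[0,0,0.14,0,0,0,3],[0,0,0.14,0,0,0,3],[0,0,0.133,0,0,0,3],[0,0,0,5.1,1,0,3],[0,0,0,5.1,1,0,3],[0,0,0,5.1,1,0,3],[0,0,0,5.1,1,0,3],[0,0,0,5.1,1.2,0,3],[0,0,0,5.1,1.2,0,3]]]'; python3 -m jog '[[[0,0,0,0,0,2,3],[0,0,0,0,0,2,3],[0,0,0,0,0,1,3],[0,0,0,0,0,0,3]]]'; python3 - <<'E'
from h import *
delta([.5367,.0348,-.0285],85.15)
E
```

```text
time: 20.05
tcp_pos: [0.5379, 0.0351, 0.045]
orientation: [2.314, 2.125, 0.0]
force: [2.1, -0.0, -1.3]
finger_gap: 0.507
grasp_force: 41.8
time: 20.55
tcp_pos: [0.537, 0.0332, -0.0057]
orientation: [-2.314, -2.124, 0.002]
force: [-0.7, 0.1, -1.1]
finger_gap: 0.512
grasp_force: 41.9
t 20.55 tcp [ 0.537   0.0332 -0.0057] yaw 85.11 turn [-0.001  0.    -0.001] altz 3.14 shift cm [ 0.15 -0.05  2.28] q6 0.08 F [-0.7  0.1 -1.1] gap 4.38 gf 41.9
```

```bash
python3 -m jog '[[[0,0,0,0.15,0,1,3],[0,0,0,0,0,0.5,3],[0,0,0,0,0,0.4,3],[0,0,0,0,0,0.3,3],[0,0,0,0,0,0,3],[0,0,0,0,0,0,3]]]'; python3 - <<'E'
from h import *
delta([.5367,.0348,-.0285],85.15)
E
```

```text
time: 21.3
tcp_pos: [0.5378, 0.0349, -0.027]
orientation: [2.314, 2.125, 0.0]
force: [0.0, 0.3, -0.6]
finger_gap: 0.508
grasp_force: 41.9
t 21.3 tcp [ 0.5378  0.0349 -0.027 ] yaw 85.13 turn [ 0.  0. -0.] altz 3.14 shift cm [-0.02 -0.11  0.15] q6 0.08 F [ 0.   0.3 -0.6] gap 4.34 gf 41.9
```

```bash
python3 -m jog '[[[0,0,0,0,-0.1,0.1,3],[0,0,0,0,0,0.1,3],[0,0,0,0,0,0,3]]]'; python3 -m jog '[[[0,0,0,0,0,0,5.2],[0,0,0,0,0,0,5.8],[0,0,0,0,0,0,5.8],[0,0,0,0,0,-4,5.8],[0,0,0,0,0,-4,6.5],[0,0,0,-5,0,-3,6.5],[0,0,0,-6,0,0,6.5],[0,0,0,-6,0,0,6.5],[0,0,0,-6,0,0,6.5],[0,0,0,0,0,0,6.5]]]'; python3 - <<'E'
from m import *
p,d=cam('top');recs(p,d,(215,150,430,240))
delta([.506,-.386,.045],163.7)
cv2.imwrite('pics/t10.png',p[:,:,::-1])
E
```

```text
time: 21.68
tcp_pos: [0.5367, 0.035, -0.0286]
orientation: [2.314, 2.125, 0.0]
force: [-3.6, 0.9, 5.4]
finger_gap: 0.508
grasp_force: 42.5
time: 22.92
tcp_pos: [0.5163, -0.1979, 0.0806]
orientation: [2.319, 2.118, -0.001]
force: [0.6, 1.4, 0.7]
finger_gap: 0.758
grasp_force: 0.0
rec [ 506.1 -384.3   74.4   48.9  163.3] z 0.037246976097065065 px [407.9        206.48571429]
rec [537.2  36.6  73.   47.3  84. ] z 0.037246976097065065 px [270.85  192.625]
rec [544.9 121.8  73.7  47.   85.1] z 0.037246976097065065 px [244.46575342 189.15068493]
t 22.98 tcp [ 0.5166 -0.1957  0.0805] yaw 84.94 turn [-0.    -0.    -1.375] altz 1.77 shift cm [ -4.32 -18.56   3.55] q6 -0.34 F [-0.5  0.1 -0.6] gap 6.5 gf 0.0
```

```bash
python3 -m jog '[[[0,0,-0.172,0,0,0,6.5],[0,0,-0.172,0,0,0,6.5],[0,0,-0.172,0,0,0,6.5],[0,0,-0.172,0,0,0,6.5],[0,0,-0.172,0,0,0,6.5],[0,0,-0.172,0,0,0,6.5],[0,0,-0.172,0,0,0,6.5],[0,0,-0.172,0,0,0,6.5],[0,0,0,-1.1,-4.6,0,6.5],[0,0,0,-1.1,-4.6,0,6.5]]]'; python3 -m jog '[[[0,0,0,-1.1,-4.6,1,6.5],[0,0,0,-1.1,-4.6,1,6.5],[0,0,0,0,0,1,6.5],[0,0,0,0,0,0,6.5]]]'; python3 - <<'E'
from h import *
delta([.506,-.386,-.035],163.7)
E
```

```text
time: 24.22
tcp_pos: [0.5137, -0.2878, 0.081]
orientation: [0.433, 3.111, 0.0]
force: [1.3, 0.5, -0.6]
finger_gap: 0.763
grasp_force: 0.0
time: 24.72
tcp_pos: [0.5087, -0.3811, 0.0494]
orientation: [-0.436, -3.109, -0.003]
force: [-0.1, 0.1, 1.1]
finger_gap: 0.762
grasp_force: 0.0
t 24.73 tcp [ 0.5087 -0.3811  0.0494] yaw 164.05 turn [ 0.002 -0.002  0.006] altz -3.14 shift cm [ 0.12 -0.54  8.44] q6 -1.99 F [-0.1  0.1  1.1] gap 6.5 gf 0.0
```

```bash
python3 -m jog '[[[0,0,0,0.1,-0.5,2,6.5],[0,0,0,0,0,3,6.5],[0,0,0,0,0,2.5,6.5],[0,0,0,0,0,0.9,6.5],[0,0,0,0,0,0,3],[0,0,0,0,0,0,3],[0,0,0,0,0,0,3],[0,0,0,0,0,0,3],[0,0,0,0,0,-4,3],[0,0,0,0,0,-4,3]]]' 40; python3 - <<'E'
from h import *
delta([.5295,-.0499,.04],85.15)
E
```

```text
time: 25.98
tcp_pos: [0.5059, -0.3875, 0.0474]
orientation: [-0.438, -3.11, -0.001]
force: [0.5, -0.6, -1.1]
finger_gap: 0.507
grasp_force: 42.3
t 25.98 tcp [ 0.5059 -0.3875  0.0474] yaw 163.97 turn [-0.000e+00 -1.000e-03  1.376e+00] altz -1.77 shift cm [33.83 -0.5   0.74] q6 -2.0 F [ 0.5 -0.6 -1.1] gap 4.33 gf 42.3
```

```bash
python3 -m jog '[[[0,0,0.172,0,0,0,3],[0,0,0.172,0,0,0,3],[0,0,0.172,0,0,0,3],[0,0,0.172,0,0,0,3],[0,0,0.172,0,0,0,3],[0,0,0.172,0,0,0,3],[0,0,0.172,0,0,0,3],[0,0,0.172,0,0,0,3],[0,0,0,5.6,-0.1,0,3],[0,0,0,5.6,-0.1,0,3]]]'; python3 -m jog '[[[0,0,0,5.6,-0.1,0,3],[0,0,0,5.6,-0.1,0,3],[0,0,0,5.6,0,0,3],[0,0,0,5.6,0,0,3],[0,0,0,0,0,2,3],[0,0,0,0,0,2,3],[0,0,0,0,0,1,3],[0,0,0,0,0,0,3]]]';python3 - <<'E'
from h import *
delta([.5295,-.0499,-.0285],85.15)
E
```

```text
time: 27.22
tcp_pos: [0.5136, -0.2749, 0.0468]
orientation: [2.315, 2.123, 0.0]
force: [0.3, 0.1, -1.3]
finger_gap: 0.504
grasp_force: 42.4
time: 28.22
tcp_pos: [0.5304, -0.0527, -0.0036]
orientation: [-2.314, -2.124, 0.001]
force: [-0.2, 0.4, -0.7]
finger_gap: 0.509
grasp_force: 42.4
t 28.23 tcp [ 0.5304 -0.0527 -0.0036] yaw 85.11 turn [-0.001 -0.    -0.001] altz 3.14 shift cm [ 0.27 -0.11  2.49] q6 -0.08 F [-0.2  0.4 -0.7] gap 4.34 gf 42.4
```

```bash
python3 -m jog '[[[0,0,0,0.3,-0.15,1,3],[0,0,0,0,0,0.7,3],[0,0,0,0,0,0.5,3],[0,0,0,0,0,0.3,3],[0,0,0,0,0,0,3],[0,0,0,0,0,0,3]]]'; python3 - <<'E'
from h import *
delta([.5295,-.0499,-.0285],85.15)
E
```

```text
time: 28.98
tcp_pos: [0.5308, -0.0506, -0.0251]
orientation: [2.312, 2.123, 0.001]
force: [-8.6, -3.6, 19.0]
finger_gap: 0.506
grasp_force: 45.5
t 28.98 tcp [ 0.5308 -0.0506 -0.0251] yaw 85.12 turn [ 0.003  0.002 -0.001] altz 3.14 shift cm [ 0.06 -0.14  0.34] q6 -0.08 F [-8.6 -3.6 19. ] gap 4.32 gf 45.5
```

```bash
python3 -m jog '[[[0,0,0,0,-0.15,-0.1,3],[0,0,0,0,0,0,3]]]'; python3 -m jog '[[[0,0,0,0,0,0,5.2],[0,0,0,0,0,0,5.8],[0,0,0,0,0,0,5.8],[0,0,0,0,0,-4,5.8],[0,0,0,0,0,-4,6.5],[0,0,0,0,-5,-3,6.5],[0,0,0,0,-6,0,6.5],[0,0,0,0,-6,0,6.5],[0,0,0,0,0,0,6.5]]]'; python3 - <<'E'
from m import *
p,d=cam('top');recs(p,d,(215,150,430,240))
a=cv2.resize(p[150:220,215:330],None,fx=5,fy=5,interpolation=cv2.INTER_CUBIC)
X=cloud('top',d)
hx=np.array([.9964,-.0845]);hy=np.array([.0845,.9964])
# local height statistics of each recorder top
for k in(1,0,-1):
    c=np.array([.608,.030])+hx*-.0715+hy*(-.0012+.085*k)
    L=(X[...,:2]-c);lx=L@hx;ly=L@hy
    m=(abs(lx)<.016)&(abs(ly)<.03)&(d>0)&(X[...,2]<.06)
    A=np.c_[lx[m],ly[m],np.ones(m.sum())];print(k,m.sum(),np.linalg.lstsq(A,X[m][:,2],rcond=None)[0].round(4))
cv2.imwrite('pics/c11.png',a[:,:,::-1])
E
```

```text
time: 29.22
tcp_pos: [0.5304, -0.0504, -0.0247]
orientation: [2.311, 2.121, 0.005]
force: [0.0, -2.2, 9.3]
finger_gap: 0.505
grasp_force: 44.2
time: 30.35
tcp_pos: [0.3555, -0.0343, 0.0821]
orientation: [2.314, 2.125, 0.0]
force: [0.4, 0.1, 0.5]
finger_gap: 0.758
grasp_force: 0.0
rec [530.2 -51.1  67.5  46.4  91.6] z 0.03912507735726134 px [301.24096386 195.4939759 ]
rec [537.1  36.9  72.7  47.3  84.4] z 0.03912507735726134 px [271.11688312 192.32467532]
rec [545.  121.2  74.9  46.7  85.2] z 0.03912507735726134 px [244.46753247 188.83116883]
1 201 [0.0097 0.0012 0.0392]
0 201 [0.0082 0.009  0.0388]
-1 205 [0.002  0.0472 0.041 ]
```

View pics/c11.png

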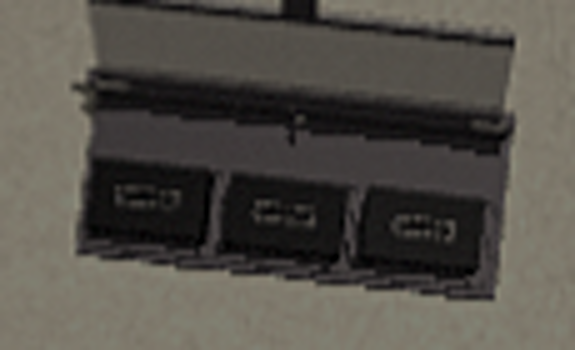

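The crop shows three recorders in the bays. The right one, at (425,230), is tilted with its left end on the divider (slope 0.047). Regrasp it and shift 3.5 mm to the right.

```bash
python3 -m jog '[[[0,0,0,0,5.8,0,6],[0,0,0,0,5.8,0,6],[0,0,0,-0.2,5.8,0,6],[0,0,0,0,0,4,6],[0,0,0,0,0,3.5,6],[0,0,0,0,0,2,6],[0,0,0,0,0,0.9,6],[0,0,0,0,0,0,6]]]' 30; python3 - <<'E'
from h import *
delta([.5295,-.0505,-.0255],85.15)
E
```

```text
time: 31.4
tcp_pos: [0.5322, -0.0516, -0.0217]
orientation: [-2.313, -2.125, 0.001]
force: [-0.7, -1.0, 0.8]
finger_gap: 0.698
grasp_force: 0.0
t 31.4 tcp [ 0.5322 -0.0516 -0.0217] yaw 85.14 turn [-0.001 -0.    -0.   ] altz 3.14 shift cm [ 0.09 -0.28  0.38] q6 -0.08 F [-0.7 -1.   0.8] gap 5.96 gf 0.0
```

```bash
python3 -m jog '[[[0,0,0,0,-0.25,0.2,6],[0,0,0,0,0,0,3],[0,0,0,0,0,0,3],[0,0,0,0,0,0,3],[0,0,0,0,0,-0.6,3],[0,0,0,-0.4,0,0,3],[0,0,0,0,0,0,3],[0,0,0,0,0,0.4,3],[0,0,0,0,0,0.3,3],[0,0,0,0,0,0,3]]]' 25; python3 - <<'E'
from h import *
delta([.5295,-.0499,-.0265],85.15)
E
```

```text
time: 32.65
tcp_pos: [0.5293, -0.0548, -0.0236]
orientation: [-2.313, -2.125, -0.001]
force: [-3.0, 3.1, 5.4]
finger_gap: 0.511
grasp_force: 27.4
t 32.65 tcp [ 0.5293 -0.0548 -0.0236] yaw 85.14 turn [ 0.    -0.001 -0.   ] altz 3.14 shift cm [ 0.49 -0.02  0.29] q6 -0.09 F [-3.   3.1  5.4] gap 4.36 gf 27.4
```

```bash
python3 -m jog '[[[0,0,0,0,0,0,5.2],[0,0,0,0,0,0,5.8],[0,0,0,0,0,0,5.8],[0,0,0,0,0,-4,5.8],[0,0,0,0,0,-4,6.5],[0,0,0,0,-5,-3,6.5],[0,0,0,0,-6,0,6.5],[0,0,0,0,-6,0,6.5],[0,0,0,0,0,0,6.5]]]'; cat > tops.py <<'E'
from m import *
hx=np.array([.9964,-.0845]);hy=np.array([.0845,.9964])
def tops():
    p,d=cam('top');recs(p,d,(215,150,430,240))
    X=cloud('top',d)
    for k in(1,0,-1):
        c=np.array([.608,.030])+hx*-.0715+hy*(-.0012+.085*k)
        L=(X[...,:2]-c);lx=L@hx;ly=L@hy
        m=(abs(lx)<.016)&(abs(ly)<.03)&(d>0)&(X[...,2]<.06)
        A=np.c_[lx[m],ly[m],np.ones(m.sum())];print(k,m.sum(),np.linalg.lstsq(A,X[m][:,2],rcond=None)[0].round(4))
    return p,d
E
python3 - <<'E'
from tops import *
p,d=tops()
b=p.max(2);c=np.array([bot.observe()['time']]);print(c)
cv2.imwrite('pics/c12.png',cv2.resize(p[170:215,225:320],None,fx=8,fy=8,interpolation=cv2.INTER_CUBIC)[:,:,::-1])
E
```

```text
time: 33.78
tcp_pos: [0.3566, -0.0405, 0.0852]
orientation: [2.314, 2.124, 0.001]
force: [0.7, -0.8, 0.3]
finger_gap: 0.76
grasp_force: 0.0
rec [530.  -51.2  73.8  46.8  84.8] z 0.03896046568283451 px [299.80821918 195.43835616]
rec [537.1  36.7  73.1  46.5  84.4] z 0.03896046568283451 px [270.98734177 192.3164557 ]
rec [544.8 121.4  74.5  47.1  85.1] z 0.03896046568283451 px [244.         189.20512821]
1 204 [0.0252 0.003  0.039 ]
0 202 [-0.0165  0.0048  0.0389]
-1 203 [-0.0209  0.0174  0.0387]
[33.825]
```

View pics/c12.png

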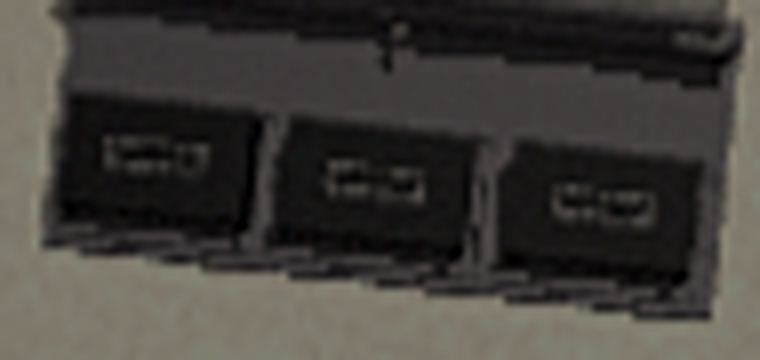

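All three recorders now lie flat in their bays: grooves at crop (157,152), (375,182), (603,203), and tops at 38.7–39 mm. Next, numerically: groove centres, hole hints and the probe pose.

```bash
cat > groove.py <<'E'
from h import *
hx=np.array([.9964,-.0845]);hy=np.array([.0845,.9964])
import scipy.ndimage as nd
def C(k): return np.array([.608,.030])+hx*-.0715+hy*(-.0012+.085*k)
def sample(n,img,k,z,xs,ys):
    g=np.array([[*(C(k)+hx*x+hy*y),z] for x in xs for y in ys])
    q=proj(n,g);return nd.map_coordinates(img,[q[:,1],q[:,0]],order=1).reshape(len(xs),len(ys))
E
python3 - <<'E'
from groove import *
ys=np.arange(-24,25,2)/1000;xs=np.arange(-8,9,2)/1000
np.set_printoptions(linewidth=220)
for n in('top','side'):
    I=0;D=0
    for i in range(6):
        p,d=cam(n);I=I+p.mean(2)/6;Z=cloud(n,d)[...,2]*1000;D=D+Z/6
    print(n)
    for k in(1,0,-1):
        print('k',k,'cols y',ys[0]*1000,'..');print(sample(n,I,k,.038,xs,ys).round().astype(int));print('Z',sample(n,D,k,.038,xs[2:7],ys).round(0).astype(int))
E
```

```text
top
k 1 cols y -24.0 ..
[[19 19 19 18 20 22 25 22 18 16 16 17 17 18 21 23 25 25 22 22 23 23 20 15 16]
 [19 19 19 19 23 28 31 28 25 22 26 31 26 30 37 39 40 40 32 29 33 35 31 17 16]
 [19 19 21 26 30 34 37 34 31 28 34 44 35 38 51 52 52 52 41 36 44 48 45 21 15]
 [18 19 22 33 35 31 25 26 32 32 40 56 42 39 47 44 40 35 27 24 36 48 55 25 14]
 [18 19 23 39 40 31 21 22 31 25 23 26 19 14 13 10  8  9 12 16 30 41 54 27 14]
 [18 19 22 40 45 33 26 24 30 21 13 16 14 12 12 15 21 26 29 29 28 30 43 27 14]
 [18 19 23 42 53 44 36 32 40 33 22 29 28 21 21 25 32 39 43 42 36 35 47 33 13]
 [17 18 24 44 57 49 39 30 34 30 22 31 35 33 34 36 41 49 52 47 38 32 37 28 15]
 [18 18 20 25 28 24 20 16 15 17 19 28 32 30 29 27 27 27 26 22 19 16 15 15 16]]
Z [[ 40  40  39  39  40  41  40  38  37  38  37  37  39  39  39  40  40  38  39  40  40  39  39  40  40]
 [ 40  40  39  39  39  38  37  35  32  32  33  35  38  39  39  40  39  38  38  38  38  38  39  39  40]
 [ 39  40  40  40  39  36  36  34  31  31  32  36  37  37  38  38  37  37  48  77  53  38  40  40  40]
 [ 39  38  38  40  40  38  37  35  44  45  32  36  36  36  36 
[... 5656 characters left out ...]
 36 40 52 57 52 33 22 23]
 [34 40 41 43 57 64 63 61 50 43 37 36 41 59 62 57 46 34 39 55 57 37 22 22 23]
 [26 32 31 32 46 59 56 46 42 34 29 27 31 45 58 49 32 23 31 43 38 21 22 22 23]]
Z [[ 39  39  40  40  39  39  39  39  39  38  39  40  40  39  38  38  39  38  39  39  38  38  38  38  38]
 [ 39  39  39  39  39  38  38  38  37  38  40  40  39  38  37  38  37  37  39  40  39  38  38  38  38]
 [ 38  39  38  38  37  36  37  37  36  38  39  36  35  36  35  36  35  36  38  40  39  39  38  38  38]
 [ 39  39  38  37  36  35  36  36  36  36  36  33  35  35  35  35  35  36  36  38  39  39  38  38  46]
 [ 39  39  38  36  36  36  37  38  37  36  36  36  36  37  36  36  36  36  35  36  38  39  38  43 116]]
```

Averaged depth shows the holes: left bay y≈−7 mm, middle ≈−2 mm, right ≈−3 mm along dock y. The feel test will confirm these. Now measure the probe handle.

```bash
python3 - <<'E'
from h import *
for n,box in(('top',(150,205,195,245)),('side',(170,275,220,330))):
    p,d=cam(n);p=p.astype(int);x0,y0,x1,y1=box
    X=cloud(n,d)
    o=np.zeros(d.shape,bool);s=p[y0:y1,x0:x1]
    o[y0:y1,x0:x1]=(s[...,0]-s[...,2]>35)
    v,u=np.nonzero(o);print(n,len(u),u.min(),u.max(),v.min(),v.max())
    P=X[o&(d>0)];print('z pct',np.percentile(P[:,2],[5,50,95]).round(3))
    t=P[(P[:,2]>.100)&(P[:,2]<.115)]
    if len(t)>4:
        r=cv2.minAreaRect((t[:,:2]*1000).astype(np.float32));print('top pts',len(t),np.round(r[0],1),np.round(r[1],1),r[2],t[:,:2].mean(0).round(4))
    print('all mean',P.mean(0).round(4))
    k=np.zeros(d.shape,bool);k[y0:y1,x0:x1]=1
    k&=(X[...,2]>.046)&(X[...,2]<.063)&~o&(d>0)&(X[...,1]<.385)
    Q=X[k];r=cv2.minAreaRect((Q[:,:2]*1000).astype(np.float32));print('stand',len(Q),np.round(r[0],1),np.round(r[1],1),r[2],np.median(Q[:,2]))
    k2=k&False
    # top-face rim brightness
    print(p[y0:y1:2,x0:x1:2].mean(2).astype(int)) if n=='top' else 0
E
```

```text
top 52 161 168 218 224
z pct [0.101 0.108 0.112]
top pts 51 [434.3 341.6] [18.  20.2] 1.966498613357544 [0.4344 0.3407]
all mean [0.4345 0.3405 0.1078]
stand 304 [433.8 343.8] [61.4 60.6] 10.418426513671875 0.05475445499938292
[[119 118 119 120 119 117 122 121 119 121 119 120 122 122 121 119 119 119
  122 118 119 117 117]
 [119 119 121 116 121 117 118 119 120 119 122 119 120 120 121 122 116 117
  121 119 118 117 120]
 [115 118 118 119 122 121 122 122 122 119 121 122 119 119 121 120 118 118
  116 119 117 118 115]
 [117 122 116 117 121 121 120 120 120 118 114 121 122 120 125 121 119 118
  118 120 122 120 116]
 [120 119 117 120 122 120 119 122 120 119 118 120 118 121  43  62 126 112
  118 119 120 116 116]
 [127 117 121 122 117 116 117 116 118 122 125 128 126 122  47  43  85 121
  120 120 119 118 115]
 [ 36 106 130 121 120 120  90  81  74  49  40  34   9 124  64  45  85 118
  119 118 117 118 117]
 [ 10   5   7  63 127 106  57  55  61  27  23  28  30 125  85  45  43 123
  120 118 117 119 115]
 [  8  13  14   0 104 108  56  54  64  42  22  24  26 122 107  45  40 121
  123 120 120 119 119]

[... 594 characters left out ...]
7 114 121 120 106  55  52  60  60  57  50  55 119 122 122 121
  120 119 118 121 122]
 [118 116 117 119 119 119 104  95 128 129 126 124 124 121 124 120 122 118
  120 122 119 118 123]
 [120 119 115 121 112 120 116 120 121 122 122 121 122 119 122 121 117 118
  119 118 118 117 119]
 [116 120 120 118 121 118 118 119 117 119 116 119 119 119 116 121 120 122
  116 121 120 117 119]
 [119 115 117 117 119 118 117 117 121 119 120 120 116 121 120 120 117 118
  118 117 119 120 121]]
side 170 184 197 283 303
z pct [0.064 0.097 0.108]
top pts 81 [434.4 341.3] [23.2 21.3] 4.0905442237854 [0.4332 0.3421]
all mean [0.4333 0.3423 0.0893]
stand 411 [433.1 344. ] [63.8 60.4] 11.36245346069336 0.051720364673500385
```

Handle at (0.434, 0.341), about 22 mm square, top z 0.108. Stand centre at (0.4335, 0.344). Approach from above, fingers closing along world x, away from the tape.

```bash
python3 -m jog '[[[0,0,-0.17,0,0,-2,5.5],[0,0,0,5.6,2,0,5.5],[0,0,0,5.6,2,0,5.5],[0,0,0,5.6,2,0,5.5],[0,0,0,5.6,2,0,5.5],[0,0,0,5.6,2,0,5.5],[0,0,0,5.6,1,0,5.5],[0,0,0,3,0,0,5.5],[0,0,0,0,0,0,5.5],[0,0,0,0,0,0,5.5]]]' 60; python3 - <<'E'
from h import *
delta([.434,.3415,.018],94)
E
```

```text
time: 35.78
tcp_pos: [0.4382, 0.3324, 0.1056]
orientation: [2.125, 2.313, -0.001]
force: [0.5, -0.2, -0.3]
finger_gap: 0.646
grasp_force: 0.0
t 35.77 tcp [0.4382 0.3324 0.1056] yaw 94.86 turn [-0.     0.001  0.015] altz -3.13 shift cm [ 0.94 -0.36  8.76] q6 0.5 F [ 0.5 -0.2 -0.3] gap 5.52 gf 0.0
```

```bash
python3 -m jog '[[[0,0,0,0.9,-0.35,0,5.5],[0,0,0,0,0,3,5.5],[0,0,0,0,0,3,5.5],[0,0,0,0,0,2.3,5.5],[0,0,0,0,0,0,5.5],[0,0,0,0,0,0,1],[0,0,0,0,0,0,1],[0,0,0,0,0,0,1],[0,0,0,0,0,0,1],[0,0,0,0,0,0,1]]]' 70; python3 - <<'E'
from h import *
delta([.434,.3415,.10],94)
E
```

```text
time: 37.02
tcp_pos: [0.4349, 0.3423, 0.0246]
orientation: [2.125, 2.313, 0.005]
force: [-0.3, 0.0, 6.2]
finger_gap: 0.254
grasp_force: 68.3
t 37.02 tcp [0.4349 0.3423 0.0246] yaw 94.86 turn [ 0.003 -0.001  0.015] altz -3.13 shift cm [-0.07 -0.1  -7.54] q6 0.52 F [-0.3  0.   6.2] gap 2.17 gf 68.3
```

```bash
python3 -m jog '[[[0,0,0,0,0,-2,1],[0,0,0,0,0,-3,1],[0,0,0,0,0,-4,1],[0,0,0,0,0,0,1],[0,0,0,0,0,0,1]]]'; python3 - <<'E'
from groove import *
delta([*C(1),.08],94)
s=st();t=s['tcp_pos'];print('F',s['force'],'tq',s['joint_torque'])
p,d=cam('side');p=p.astype(int);X=cloud('side',d)
near=(np.hypot(X[...,0]-t[0],X[...,1]-t[1])<.03)&(d>0)&(X[...,2]<t[2]+.035)&(X[...,2]>.06)
for lo in np.arange(.06,.17,.004):
    m=near&(X[...,2]>=lo)&(X[...,2]<lo+.004)
    if m.sum():print(round(lo,3),m.sum(),X[m].mean(0).round(4),np.ptp(X[m][:,:2],axis=0).round(3), p[m].mean(0).round())
E
```

```text
time: 37.65
tcp_pos: [0.4335, 0.3414, 0.1119]
orientation: [-2.125, -2.314, 0.002]
force: [0.8, 0.6, -1.1]
finger_gap: 0.253
grasp_force: 67.8
t 37.65 tcp [0.4335 0.3414 0.1119] yaw 94.87 turn [-0.001  0.001  0.015] altz -3.13 shift cm [-22.9    9.46   3.19] q6 0.52 F [ 0.8  0.6 -1.1] gap 2.16 gf 67.8
F [ 0.83838978  0.61187778 -1.10518165] tq [ 9.98754665e-03 -4.40139914e+01 -3.70403516e+01 -1.08305932e-03
 -7.64663564e-03  3.31744459e-04]
0.1 1 [0.4326 0.3417 0.1002] [0. 0.] [139. 137. 135.]
0.104 1 [0.4311 0.3419 0.1061] [0. 0.] [75. 72. 70.]
0.108 1 [0.4311 0.3412 0.1096] [0. 0.] [51. 50. 48.]
0.136 7 [0.4225 0.3473 0.1391] [0.029 0.04 ] [120. 117. 109.]
0.14 60 [0.4268 0.3476 0.1425] [0.036 0.039] [47. 47. 46.]
0.144 25 [0.4302 0.3485 0.145 ] [0.029 0.037] [38. 38. 39.]
```

```bash
python3 - <<'E'
from groove import *
for k,y in((1,-.0067),(0,-.0022),(-1,-.0028)):
    c=C(k)+hx*.0007+hy*y;print(k,c.round(4));delta([*c,.0586],94.87)
E
python3 -m jog '[[[0,0,0,-5,2,0,1],[0,0,0,-5,2,0,1],[0,0,0,-5,2,0,1],[0,0,0,-5,2,0,1],[0,0,0,-3,1.4,0,1],[0,0,0,0,0,-0,1],[0,0,0,0,0,0,1]]]'; python3 - <<'E'
from groove import *
k,y=1,-.0067;delta([*(C(k)+hx*.0007+hy*y),.0586],94.87)
E
```

```text
1 [0.544  0.1128]
t 37.7 tcp [0.4332 0.3412 0.1112] yaw 94.87 turn [-0.002  0.001  0.   ] altz -3.14 shift cm [-23.7    9.09   5.26] q6 0.52 F [-0.5 -0.3 -1.7] gap 2.11 gf 67.7
0 [0.5372 0.0326]
t 37.7 tcp [0.4332 0.3412 0.1112] yaw 94.87 turn [-0.002  0.001  0.   ] altz -3.14 shift cm [-31.64   7.74   5.26] q6 0.52 F [-0.5 -0.3 -1.7] gap 2.11 gf 67.7
-1 [ 0.5299 -0.0527]
t 37.7 tcp [0.4332 0.3412 0.1112] yaw 94.87 turn [-0.002  0.001  0.   ] altz -3.14 shift cm [-40.07   6.29   5.26] q6 0.52 F [-0.5 -0.3 -1.7] gap 2.11 gf 67.7
time: 38.58
tcp_pos: [0.5463, 0.121, 0.1116]
orientation: [-2.124, -2.313, 0.002]
force: [-0.2, -0.5, -0.0]
finger_gap: 0.249
grasp_force: 67.8
t 38.58 tcp [0.5463 0.121  0.1116] yaw 94.88 turn [-0.002 -0.     0.   ] altz -3.14 shift cm [-0.79 -0.3   5.3 ] q6 0.07 F [-0.2 -0.5 -0. ] gap 2.13 gf 67.8
```

```bash
python3 -m jog '[[[0,0,0,-0.8,-0.3,2,1],[0,0,0,0,0,2,1],[0,0,0,0,0,1.2,1],[0,0,0,0,0,0,1],[0,0,0,0,0,0,1]]]'; cat > pin.py <<'E'
from groove import *
def pin(n=5):
    s=st();t=s['tcp_pos'];tq=[];A=[];F=[]
    for i in range(n):
        p,d=cam('side');X=cloud('side',d);m=(np.hypot(X[...,0]-t[0],X[...,1]-t[1])<.012)&(d>0)&(X[...,2]<t[2]+.024)&(X[...,2]>.045)
        A.append(X[m]);s=st();F.append(s['force']);tq.append(s['joint_torque'][1:3])
    A=np.vstack(A);r=np.median(A,0)+[.0017,-.001,0] if len(A) else None
    c=s['tcp_pos'][:2];L=s['tcp_pos'][:2]
    print('tcp',s['tcp_pos'].round(4),'tipz',round(s['tcp_pos'][2]-.0136,4),'pin',len(A),r,'F',np.mean(F,0).round(2),'tq',np.mean(tq,0).round(3),np.std(tq,0).round(3),'t',s['time'])
    for k in(1,0,-1):
        q=s['tcp_pos'][:2]-C(k)
        if abs(q@hy)<.03:print('k',k,'dock xy mm',np.round([q@hx*1000,q@hy*1000],1),'pin', None if r is None else np.round([(r[:2]-C(k))@hx*1000,(r[:2]-C(k))@hy*1000],1))
E
python3 -c "
from pin import *
pin()"
```

```text
time: 39.2
tcp_pos: [0.5452, 0.1127, 0.0616]
orientation: [2.124, 2.314, 0.001]
force: [-0.3, 0.2, -0.9]
finger_gap: 0.254
grasp_force: 67.8
tcp [0.5451 0.1123 0.0613] tipz 0.0477 pin 26 [0.54709007 0.11045585 0.05668446] F [ 0.56 -0.01 -0.67] tq [-43.327 -34.45 ] [0.168 0.148] t 39.45
k 1 dock xy mm [ 1.9 -7.1] pin [ 4.  -8.8]
```

```bash
python3 -m jog '[[[0,0,0.17,0,-0.12,0,1],[0,0,0,0,0,0,1],[0,0,0,0,0,0.6,1],[0,0,0,0,0,0,1]]]'; python3 -c "
from pin import *
pin()"; python3 -m jog '[[[0,0,0,0,0,0.5,1],[0,0,0,0,0,0.5,1],[0,0,0,0,0,0.2,1],[0,0,0,0,0,0,1]]]';python3 -c "
from pin import *
pin()"
```

```text
time: 39.95
tcp_pos: [0.5431, 0.1121, 0.0539]
orientation: [-2.311, -2.127, 0.002]
force: [-0.3, -0.2, -1.0]
finger_gap: 0.25
grasp_force: 67.7
tcp [0.5437 0.1122 0.0549] tipz 0.0413 pin 18 [0.54525874 0.11025842 0.05201724] F [ 0.17 -0.53 -1.36] tq [-43.278 -34.233] [0.042 0.056] t 40.2
k 1 dock xy mm [ 0.5 -7.3] pin [ 2.2 -9.1]
time: 40.7
tcp_pos: [0.5435, 0.1122, 0.0427]
orientation: [-2.314, -2.125, 0.001]
force: [-0.8, -0.3, 0.3]
finger_gap: 0.254
grasp_force: 67.8
tcp [0.5437 0.1122 0.043 ] tipz 0.0294 pin 2 [0.54411062 0.1122111  0.04702489] F [-0.07 -0.31 -0.04] tq [-42.956 -33.762] [0.072 0.047] t 40.95
k 1 dock xy mm [ 0.5 -7.4] pin [ 0.9 -7.3]
```

```bash
python3 -m jog '[[[0,0,0,0,0,0.15,1],[0,0,0,0,0,0.15,1],[0,0,0,0,0,0,1],[0,0,0,0,0,0,1]]]';python3 -c "
from pin import *
pin(8)"
```

```text
time: 41.45
tcp_pos: [0.5437, 0.1122, 0.0398]
orientation: [2.314, 2.125, 0.0]
force: [0.1, 0.5, 0.1]
finger_gap: 0.251
grasp_force: 67.8
tcp [0.5436 0.1122 0.0398] tipz 0.0262 pin 0 None F [0.05 0.12 0.41] tq [-42.853 -33.295] [0.004 0.02 ] t 41.85
k 1 dock xy mm [ 0.4 -7.4] pin None
```

```bash
python3 -m jog '[[[0,0,0,0,0,0.1,1],[0,0,0,0,0,0.1,1],[0,0,0,0,0,0,1],[0,0,0,0,0,0,1]]]';python3 -c "
from pin import *
pin(8)"
```

```text
time: 42.35
tcp_pos: [0.5436, 0.1121, 0.0378]
orientation: [2.314, 2.125, 0.0]
force: [-0.3, -0.7, 0.1]
finger_gap: 0.252
grasp_force: 67.8
tcp [0.5436 0.1122 0.0378] tipz 0.0242 pin 0 None F [0.45 0.11 0.65] tq [-42.802 -33.108] [0.005 0.005] t 42.75
k 1 dock xy mm [ 0.4 -7.4] pin None
```

```bash
python3 -m jog '[[[0,0,0,0,0,0.1,1],[0,0,0,0,0,0.1,1],[0,0,0,0,0,0.1,1],[0,0,0,0,0,0.1,1],[0,0,0,0,0,0,1],[0,0,0,0,0,0,1]]]';python3 -c "
from pin import *
pin(8)"
```

```text
time: 43.5
tcp_pos: [0.5436, 0.1122, 0.0338]
orientation: [2.314, 2.125, 0.0]
force: [-0.6, 0.2, 2.0]
finger_gap: 0.247
grasp_force: 67.9
tcp [0.5436 0.1122 0.0338] tipz 0.0202 pin 0 None F [ 0.33 -0.04  1.71] tq [-42.371 -32.616] [0.004 0.016] t 43.9
k 1 dock xy mm [ 0.4 -7.4] pin None
```

Left button is in: 2.7 N at the expected depth. On to the middle recorder.

```bash
python3 -m jog '[[[0,0,0,0,0,-2,1],[0,0,0,0,0,-1.5,1],[0,0,0,-4,0,0,1],[0,0,0,-4,0,0,1],[0,0,0,0,0,0,1],[0,0,0,0,0,0,1]]]';python3 -c "
from pin import *
pin(2)
delta([*(C(0)+hx*.0005+hy*-.0024),.043],85.15)"
```

```text
time: 44.65
tcp_pos: [0.5368, 0.0328, 0.0688]
orientation: [-2.314, -2.125, -0.0]
force: [-0.1, 0.0, -0.3]
finger_gap: 0.25
grasp_force: 67.8
tcp [0.5368 0.0333 0.0688] tipz 0.0552 pin 9 [0.53810852 0.03151573 0.06836969] F [ 0.2  -0.03 -0.69] tq [-41.346 -34.614] [0.006 0.013] t 44.75
k 0 dock xy mm [ 0.3 -1.5] pin [ 1.7 -3.2]
t 44.75 tcp [0.5368 0.0333 0.0688] yaw 85.19 turn [-0.    -0.     0.001] altz -3.14 shift cm [-0.09  0.02  2.58] q6 0.08 F [ 0.1 -0.4 -1. ] gap 2.13 gf 67.8
```

```bash
python3 -m jog '[[[0,0,0,-0.09,0,1,1],[0,0,0,0,0,0.5,1],[0,0,0,0,0,0.5,1],[0,0,0,0,0,0.3,1],[0,0,0,0,0,0.3,1],[0,0,0,0,0,0,1],[0,0,0,0,0,0,1]]]';python3 -c "
from pin import *
pin(8)"
```

```text
time: 45.62
tcp_pos: [0.5369, 0.0317, 0.0431]
orientation: [2.314, 2.125, 0.001]
force: [-0.5, 1.8, 0.5]
finger_gap: 0.248
grasp_force: 67.9
tcp [0.5368 0.0316 0.0429] tipz 0.0293 pin 11 [0.53732376 0.02965889 0.04843542] F [0.34 1.41 0.27] tq [-40.995 -33.346] [0.015 0.066] t 46.025
k 0 dock xy mm [ 0.4 -3.2] pin [ 1.1 -5.1]
```

```bash
python3 -m jog '[[[0,0,0,0.12,0,0,1],[0,0,0,0,0,0.15,1],[0,0,0,0,0,0.15,1],[0,0,0,0,0,0,1]]]';python3 -c "
from pin import *
pin(8)"
```

```text
time: 46.52
tcp_pos: [0.5368, 0.0326, 0.0396]
orientation: [2.314, 2.125, -0.0]
force: [0.6, -0.6, 0.5]
finger_gap: 0.25
grasp_force: 68.0
tcp [0.5369 0.0327 0.0398] tipz 0.0262 pin 0 None F [ 0.09 -0.56  0.58] tq [-40.911 -33.157] [0.038 0.04 ] t 46.925
k 0 dock xy mm [ 0.4 -2.1] pin None
```

```bash
python3 -m jog '[[[0,0,0,0,0,0.1,1],[0,0,0,0,0,0.1,1],[0,0,0,0,0,0,1],[0,0,0,0,0,0,1]]]';python3 -c "
from pin import *
pin(8)"
```

```text
time: 47.42
tcp_pos: [0.5369, 0.0327, 0.0378]
orientation: [2.314, 2.125, -0.0]
force: [-0.5, -1.4, 1.8]
finger_gap: 0.254
grasp_force: 68.0
tcp [0.5369 0.0328 0.0378] tipz 0.0242 pin 0 None F [ 0.32 -0.78  0.55] tq [-40.91  -33.069] [0.006 0.003] t 47.825
k 0 dock xy mm [ 0.4 -2.1] pin None
```

```bash
python3 -m jog '[[[0,0,0,0,0,0.1,1],[0,0,0,0,0,0.1,1],[0,0,0,0,0,0.1,1],[0,0,0,0,0,0.1,1],[0,0,0,0,0,0,1],[0,0,0,0,0,0,1]]]';python3 -c "
from pin import *
pin(8)"; python3 -m jog '[[[0,0,0,0,0,-2,1],[0,0,0,0,0,-1.5,1],[0,0,0,-4.3,0,0,1],[0,0,0,-4.2,0,0,1],[0,0,0,0,0,0,1],[0,0,0,0,0,0,1]]]';python3 -c "
from pin import *
pin(5)
delta([*(C(-1)+hx*.0005+hy*-.0026),.043],85.15)"
```

```text
time: 48.58
tcp_pos: [0.5369, 0.0328, 0.0339]
orientation: [2.314, 2.125, 0.0]
force: [-0.2, -0.8, 0.6]
finger_gap: 0.253
grasp_force: 68.0
tcp [0.5369 0.0328 0.0338] tipz 0.0202 pin 0 None F [ 0.03 -0.7   1.61] tq [-40.505 -32.595] [0.003 0.015] t 48.975
k 0 dock xy mm [ 0.4 -2.1] pin None
time: 49.72
tcp_pos: [0.5296, -0.0515, 0.0687]
orientation: [-2.314, -2.124, -0.0]
force: [0.4, 0.3, -1.1]
finger_gap: 0.252
grasp_force: 67.8
tcp [ 0.5297 -0.0511  0.0687] tipz 0.0551 pin 20 [ 0.53172992 -0.05285337  0.06688136] F [ 0.02  0.32 -1.32] tq [-40.632 -34.626] [0.004 0.005] t 49.975
k -1 dock xy mm [ 0.3 -1.2] pin [ 2.5 -2.8]
t 49.98 tcp [ 0.5297 -0.0511  0.0687] yaw 85.2 turn [-0.    -0.     0.001] altz -3.14 shift cm [-0.14  0.02  2.57] q6 -0.08 F [ 0.6  0.  -1.1] gap 2.15 gf 67.8
```

Middle button is in. Right recorder next.

```bash
python3 -m jog '[[[0,0,0,-0.15,0,1,1],[0,0,0,0,0,0.5,1],[0,0,0,0,0,0.5,1],[0,0,0,0,0,0.3,1],[0,0,0,0,0,0.3,1],[0,0,0,0,0,0,1],[0,0,0,0,0,0,1]]]';python3 -c "
from pin import *
pin(8)"
```

```text
time: 50.85
tcp_pos: [0.5296, -0.0534, 0.0431]
orientation: [2.314, 2.125, 0.0]
force: [0.4, -0.3, 0.6]
finger_gap: 0.247
grasp_force: 67.9
tcp [ 0.5295 -0.0534  0.0429] tipz 0.0293 pin 10 [ 0.53252609 -0.05514985  0.04669517] F [-0.42  0.35  0.17] tq [-40.461 -33.561] [0.012 0.046] t 51.25
k -1 dock xy mm [ 0.4 -3.6] pin [ 3.5 -5. ]
```

```bash
python3 -m jog '[[[0,0,0,0.03,0,0.1,1],[0,0,0,0,0,0.1,1],[0,0,0,0,0,0.1,1],[0,0,0,0,0,0,1]]]';python3 -c "
from pin import *
pin(8)"
```

```text
time: 51.75
tcp_pos: [0.5296, -0.0532, 0.0397]
orientation: [2.314, 2.125, -0.0]
force: [0.9, -1.2, -0.2]
finger_gap: 0.256
grasp_force: 68.0
tcp [ 0.5296 -0.0531  0.0398] tipz 0.0262 pin 5 [ 0.53208124 -0.05349794  0.04550516] F [ 0.13 -0.81  0.73] tq [-40.273 -33.126] [0.021 0.016] t 52.15
k -1 dock xy mm [ 0.4 -3.3] pin [ 2.9 -3.4]
```

```bash
python3 -m jog '[[[0,0,0,0,0,0.1,1],[0,0,0,0,0,0.1,1],[0,0,0,0,0,0,1],[0,0,0,0,0,0,1]]]';python3 -c "
from pin import *
pin(10)"
```

```text
time: 52.65
tcp_pos: [0.5295, -0.0531, 0.0378]
orientation: [2.314, 2.125, 0.0]
force: [-0.1, -0.8, 0.8]
finger_gap: 0.251
grasp_force: 68.0
tcp [ 0.5295 -0.0531  0.0378] tipz 0.0242 pin 1 [ 0.52786489 -0.05234148  0.04550441] F [ 0.08 -0.71  0.56] tq [-40.28  -33.037] [0.006 0.003] t 53.15
k -1 dock xy mm [ 0.3 -3.3] pin [-1.4 -2.6]
```

```bash
python3 -m jog '[[[0,0,0,0,0,0.1,1],[0,0,0,0,0,0.1,1],[0,0,0,0,0,0.1,1],[0,0,0,0,0,0.1,1],[0,0,0,0,0,0,1],[0,0,0,0,0,0,1]]]';python3 -c "
from pin import *
pin(8)"; python3 -m jog '[[[0,0,0,0,0,-2,1],[0,0,0,0,0,-3,1],[0,0,0,0,0,-3,1],[0,0,0,5,-1,0,1],[0,0,0,6,-1.5,0,1],[0,0,0,6,-1.5,0,1],[0,0,0,6,-1.5,0,1],[0,0,0,6,-1.5,0,1],[0,0,0,6,-1.5,0,1],[0,0,0,0,0,0,1]]]';python3 -c "
from pin import *
delta([.4345,.3425,.10],94.87)"
```

```text
time: 53.9
tcp_pos: [0.5296, -0.0532, 0.0339]
orientation: [2.314, 2.125, 0.0]
force: [-0.5, -0.9, 2.1]
finger_gap: 0.253
grasp_force: 68.0
tcp [ 0.5296 -0.0532  0.0338] tipz 0.0202 pin 0 None F [-0.28 -0.25  1.44] tq [-39.882 -32.571] [0.003 0.014] t 54.3
k -1 dock xy mm [ 0.4 -3.3] pin None
time: 55.55
tcp_pos: [0.4727, 0.3065, 0.1129]
orientation: [-2.307, -2.131, 0.002]
force: [0.6, -0.3, -0.9]
finger_gap: 0.253
grasp_force: 67.9
t 55.55 tcp [0.4727 0.3065 0.1129] yaw 85.46 turn [-0.002 -0.    -0.164] altz 2.98 shift cm [ 3.92 -3.5   1.29] q6 0.59 F [ 0.6 -0.3 -0.9] gap 2.16 gf 67.9
```

```bash
python3 -m jog '[[[0,0,-0.164,0,0,0,1],[0,0,0,4,-3.5,0,1],[0,0,0,0,0,0,1],[0,0,0,0,0,0,1]]]';python3 -c "
from tops import *
delta([.4345,.3425,.026],94.87)
tops()"
```

```text
time: 56.05
tcp_pos: [0.4368, 0.3392, 0.1135]
orientation: [2.132, 2.307, -0.001]
force: [0.2, 0.7, 0.1]
finger_gap: 0.251
grasp_force: 68.1
t 56.05 tcp [0.4368 0.3392 0.1135] yaw 94.51 turn [-0.     0.001 -0.006] altz 3.14 shift cm [ 0.35 -0.2   8.75] q6 0.52 F [0.2 0.7 0.1] gap 2.14 gf 68.1
rec [530.1 -50.4  72.1  46.5  85.2] z 0.03896667505872342 px [300.06578947 195.55263158]
rec [537.2  36.5  73.3  46.7  84.8] z 0.03896667505872342 px [271.21428571 192.18571429]
rec [544.1 121.7  73.4  47.   85.9] z 0.03896667505872342 px [244.94594595 189.64864865]
1 199 [ 0.0012 -0.0054  0.0388]
0 202 [-0.0122 -0.0091  0.0387]
-1 204 [-0.0078 -0.0127  0.0385]
```

```bash
python3 -m jog '[[[0,0,0,0.35,-0.2,0,1],[0,0,0,0,0,2,1],[0,0,0,0,0,2,1],[0,0,0,0,0,2,1],[0,0,0,0,0,1.5,1],[0,0,0,0,0,0.9,1],[0,0,0,0,0,0,1],[0,0,0,0,0,0,1]]]';python3 -c "
from h import *
delta([.4345,.3425,.025],94.87)"
```

```text
time: 57.1
tcp_pos: [0.4347, 0.3436, 0.0306]
orientation: [2.132, 2.307, 0.002]
force: [-0.6, -0.5, -1.4]
finger_gap: 0.254
grasp_force: 68.1
t 57.1 tcp [0.4347 0.3436 0.0306] yaw 94.52 turn [ 0.001 -0.001 -0.006] altz 3.14 shift cm [-0.1  -0.03  0.56] q6 0.52 F [-0.6 -0.5 -1.4] gap 2.17 gf 68.1
```

```bash
python3 -m jog '[[[0,0,0,0,0,0.3,1],[0,0,0,0,0,0.2,1],[0,0,0,0,0,0.05,1],[0,0,0,0,0,0,1],[0,0,0,0,0,0,1]]]'; python3 -m jog '[[[0,0,0,0,0,0,2.8],[0,0,0,0,0,0,4],[0,0,0,0,0,0,5],[0,0,0,0,0,0,5.5],[0,0,0,0,0,-3,5.5],[0,0,0,0,0,-4,5.5],[0,0,0,0,0,-4,5.5],[0,0,0,-6,0,0,5.5],[0,0,0,-6,0,0,5.5],[0,0,0,-6,0,0,5]]]';python3 - <<'E'
from h import *
for n,box in(('top',(150,205,195,245)),('side',(170,275,220,330))):
    p,d=cam(n);p=p.astype(int);x0,y0,x1,y1=box;X=cloud(n,d);o=np.zeros(d.shape,bool);s=p[y0:y1,x0:x1]
    o[y0:y1,x0:x1]=(s[...,0]-s[...,2]>35);o&=d>0
    P=X[o];print(n,o.sum());
    if o.sum()>5:
        print(np.percentile(P[:,2],[2,50,98]).round(3));t=P[P[:,2]>.1];print(t.mean(0),np.round(cv2.minAreaRect((t[:,:2]*1000).astype(np.float32))[0],1));lo=P[P[:,2]<.085];print('low',lo.mean(0) if len(lo) else 0)
delta([.482,.04,.05],-4.85)
E
```

```text
time: 57.72
tcp_pos: [0.4343, 0.3433, 0.0246]
orientation: [2.132, 2.307, 0.0]
force: [-1.2, -1.5, 2.2]
finger_gap: 0.25
grasp_force: 68.5
time: 58.98
tcp_pos: [0.4483, 0.1622, 0.1344]
orientation: [2.131, 2.308, 0.001]
force: [0.9, -0.3, 0.1]
finger_gap: 0.585
grasp_force: 0.0
top 30
[0.105 0.109 0.113]
[0.43303897 0.34535202 0.10929965] [434.  344.5]
low 0
side 175
[0.061 0.099 0.108]
[0.4335123  0.34245844 0.10549951] [434.7 342.4]
low [0.43017118 0.34392135 0.07047585]
t 59.08 tcp [0.4489 0.1594 0.1344] yaw 94.2 turn [-1.000e-03  2.000e-03 -1.413e+00] altz 1.73 shift cm [ -4.31 -11.62   8.44] q6 0.19 F [ 0.9  1.1 -0.6] gap 4.99 gf 0.0
```

Probe stands seated (handle top 0.108, centred to within about 2 mm of the stand). Turn the gripper and measure the raised tab.

```bash
python3 -m jog '[[[0,0,-0.177,0,0,-2.5,5],[0,0,-0.177,0,0,0,5],[0,0,-0.177,0,0,0,5],[0,0,-0.177,0,0,0,5],[0,0,-0.177,0,0,0,5],[0,0,-0.177,0,0,0,5],[0,0,-0.177,0,0,0,5],[0,0,-0.177,0,0,0,5],[0,0,0,0,0,0,5]]]';python3 - <<'E'
from groove import *
for n in('top','side'):
    A=[]
    for i in range(4):
        p,d=cam(n);X=cloud(n,d)
        L=X[...,:2]-[.608,.030];lx=L@hx*1000;ly=L@hy*1000;z=X[...,2]*1000
        m=(d>0)&(lx>15)&(lx<65)&(abs(ly)<40)&(z>147)&(z<185);A.append(np.c_[lx[m],ly[m],z[m]])
    A=np.vstack(A);print(n,len(A),A.mean(0).round(1) if len(A) else 0,np.percentile(A,[5,95],axis=0).round(1).tolist() if len(A) else 0)
c=np.array([.608,.030])+hx*.0379+hy*-.0012;print(c)
delta([*c,.16],175.15)
E
```

```text
time: 60.2
tcp_pos: [0.4484, 0.1643, 0.1593]
orientation: [0.121, 3.139, 0.0]
force: [-0.3, 0.1, 0.4]
finger_gap: 0.583
grasp_force: 0.0
top 211 [ 33.9  -1.3 162.3] [[28.2, -11.3, 148.5], [40.0, 8.0, 173.8]]
side 0 0 0
[0.64566216 0.02560177]
t 60.6 tcp [0.4484 0.1639 0.1593] yaw 175.61 turn [-0.     0.     0.008] altz -3.13 shift cm [-20.82 -12.11  -0.07] q6 -1.22 F [0.5 0.  0.3] gap 5.05 gf 0.0
```

```bash
python3 -m jog '[[[0,0,0.008,-4.2,-2.4,0,5],[0,0,0,-4.2,-2.4,0,5],[0,0,0,-4.2,-2.4,0,5],[0,0,0,-4.2,-2.4,0,5],[0,0,0,-4,-2.5,0,5],[0,0,0,0,0,0,5],[0,0,0,0,0,0,5]]]' 30;python3 - <<'E'
from groove import *
c=np.array([.608,.030])+hx*.0379+hy*-.0015
delta([*c,.106],175.15)
E
```

```text
time: 61.48
tcp_pos: [0.6455, 0.0264, 0.159]
orientation: [-0.132, -3.138, -0.0]
force: [-0.2, 0.6, 0.8]
finger_gap: 0.584
grasp_force: 0.0
t 61.48 tcp [0.6455 0.0264 0.159 ] yaw 175.18 turn [ 0.    -0.001  0.   ] altz -3.14 shift cm [-0.02 -0.11  5.3 ] q6 -1.5 F [-0.2  0.6  0.8] gap 4.98 gf 0.0
```

```bash
python3 -m jog '[[[0,0,0,0,-0.1,2,5],[0,0,0,0,0,2,5],[0,0,0,0,0,1.3,5],[0,0,0,0,0,0,5],[0,0,0,0,0,0,1],[0,0,0,0,0,0,1],[0,0,0,0,0,0,1],[0,0,0,0,0,0,1]]]' 25;python3 - <<'E'
from groove import *
c=np.array([.608,.030])+hx*.0379+hy*-.0015
delta([*c,.106],175.15)
E
```

```text
time: 62.48
tcp_pos: [0.6461, 0.0237, 0.1076]
orientation: [0.134, 3.137, -0.003]
force: [-1.5, -5.2, 1.6]
finger_gap: 0.229
grasp_force: 27.2
t 62.48 tcp [0.6461 0.0237 0.1076] yaw 175.12 turn [-0.002  0.002 -0.001] altz 3.14 shift cm [0.06 0.15 0.16] q6 -1.51 F [-1.5 -5.2  1.6] gap 1.95 gf 27.2
```

Tab pinched (gap 1.95 cm). Swing the cover shut along the arc.

```bash
python3 -m jog '[[[0,0,0,2.3,0.1,-0.54,1],[0,0,0,2.36,0,-0.07,1],[0,0,0,2.32,0,0.4,1],[0,0,0,2.2,0,0.85,1],[0,0,0,1.98,0,1.27,1],[0,0,0,1.69,0,1.64,1],[0,0,0,1.33,0,1.95,1],[0,0,0,0.92,0,2.17,1],[0,0,0,0.47,0,2.31,1],[0,0,0,0.06,0,1.18,1]]]';python3 -m jog '[[[0,0,0,0,0,0,1],[0,0,0,0,0,0,3],[0,0,0,0,0,0,5],[0,0,0,0,0,0,5],[0,0,0,0,0,0,5],[0,0,0,0.5,0,-3,5],[0,0,0,0.5,0,-4,5],[0,0,0,0,0,-5,5],[0,0,0,0,6,0,5],[0,0,0,0,6,0,5]]]';python3 -m jog '[[[0,0,0,0,6,0,5],[0,0,0,0,6,0,5],[0,0,0,0,0,0,5],[0,0,0,0,0,0,5]]]'
python3 - <<'E'
from tops import *
p,d=cam('top');X=cloud('top',d)
L=X[...,:2]-[.608,.030];lx=L@hx*1000;ly=L@hy*1000;z=X[...,2]*1000
for lo in range(-140,20,10):
    m=(d>0)&(lx>=lo)&(lx<lo+10)&(abs(ly)<(9 if lo<-104 else 110));print(lo,m.sum(),np.percentile(z[m],[10,50,90]).round(1))
for nm,z0 in(('s',0),):
    p2,d2=cam('side');X2=cloud('side',d2)
    s=p2[275:330,170:220].astype(int);o=np.zeros(d2.shape,bool);o[275:330,170:220]=s[...,0]-s[...,2]>35;P=X2[o&(d2>0)]
    print('probe',np.percentile(P[:,2],[2,98]).round(3),P[P[:,2]>.1].mean(0))
g=p[170:215,225:320];print(st()['tcp_pos'],st()['force'],st()['time'])
E
```

```text
time: 63.72
tcp_pos: [0.4881, 0.0371, -0.0065]
orientation: [-0.133, -3.135, 0.007]
force: [-7.2, -9.5, -0.6]
finger_gap: 0.226
grasp_force: 30.4
time: 64.97
tcp_pos: [0.4908, 0.1609, 0.1159]
orientation: [0.134, 3.136, 0.001]
force: [0.8, 0.2, -0.5]
finger_gap: 0.585
grasp_force: 0.0
time: 65.47
tcp_pos: [0.5, 0.279, 0.1144]
orientation: [-0.131, -3.138, 0.001]
force: [-0.4, 0.6, 0.2]
finger_gap: 0.588
grasp_force: 0.0
-140 26 [-0.6  2.7 53.2]
-130 21 [47.  50.8 53.4]
-120 18 [49.1 51.5 53.7]
-110 18 [48.5 50.8 54. ]
-100 256 [43.2 49.3 52.9]
-90 243 [45.7 49.4 52.7]
-80 235 [46.4 49.3 52.7]
-70 236 [46.4 49.7 52.6]
-60 232 [46.4 49.2 52.5]
-50 239 [45.9 49.3 52.4]
-40 229 [46.2 49.  52.1]
-30 232 [46.7 49.7 52.5]
-20 235 [46.6 49.6 52.9]
-10 196 [41.1 48.3 52.5]
0 155 [38.1 40.7 44.8]
10 97 [-1.8  2.1  5. ]
probe [0.062 0.109] [0.43228829 0.34284676 0.1053247 ]
[0.50037363 0.278128   0.11478913] [-0.39811976 -0.51474343  0.07171891] 65.575
```

```bash
python3 - <<'E'
from groove import *
p,d=cam('top');X=cloud('top',d);z=X[...,2]
d0=np.load('top0d.npy');z0=cloud('top',d0)[...,2]
m=((z>.015)&(z<.05)&(d>0)&(z0<.01)&(d0>0)).astype(np.uint8);m[:60]=0;m[300:]=0
m=cv2.morphologyEx(m,cv2.MORPH_OPEN,np.ones((3,3)))
n,l,s,c=cv2.connectedComponentsWithStats(m);print([(s[i].tolist()) for i in range(1,n) if s[i,4]>15])
old=cv2.imread('pics/top0.png').mean(2);I=p.mean(2)
ys=np.arange(-120,121,6)/1000
for x in(0,.03):
    print('now',sample('top',I,0,.04,[x],ys)[0].round().astype(int).tolist());print('t0 ',sample('top',old,0,.04,[x],ys)[0].round().astype(int).tolist())
# bystanders: compare depth change around them
for nm,u,v in(('mug',413,150),('phone',150,173),('stapler',405,250),('mouse',366,272),('tape',135,219),('marker',219,251)):
    a=np.abs(I[v-12:v+13,u-12:u+13]-old[v-12:v+13,u-12:u+13]).mean();b=np.abs(z-z0)[v-12:v+13,u-12:u+13];print(nm,a.round(1),np.median(b).round(4))
E
```

```text
[]
now [85, 85, 84, 87, 83, 84, 85, 84, 83, 87, 84, 84, 92, 92, 89, 84, 84, 86, 82, 83, 85, 83, 82, 89, 84, 84, 84, 91, 84, 83, 83, 86, 83, 84, 83, 81, 81, 85, 82, 84, 84]
t0  [108, 92, 92, 92, 92, 92, 92, 91, 91, 91, 91, 91, 91, 92, 91, 91, 92, 91, 91, 90, 90, 91, 91, 91, 90, 91, 90, 91, 90, 90, 90, 91, 90, 90, 89, 90, 90, 89, 91, 90, 92]
now [109, 93, 92, 91, 92, 91, 92, 92, 93, 91, 92, 92, 91, 91, 92, 91, 92, 90, 91, 92, 92, 92, 91, 91, 91, 91, 91, 91, 91, 91, 90, 91, 91, 90, 91, 90, 92, 91, 91, 91, 89]
t0  [106, 93, 91, 91, 91, 91, 92, 91, 91, 92, 91, 91, 91, 92, 91, 91, 91, 90, 91, 91, 91, 90, 90, 91, 91, 91, 90, 91, 91, 91, 91, 90, 90, 90, 90, 90, 89, 89, 89, 90, 87]
mug 1.1 0.0023
phone 20.6 0.4655
stapler 1.2 0.0026
mouse 1.4 0.0023
tape 35.9 0.4058
marker 1.0 0.0024
```

```bash
python3 -c "
from workcell import bot
print(bot.job_done())"
```

```text
the job is handed in; nothing more can be done
None
```

Job handed in at about 66 s: all three recorders docked and reset, judging by the forces felt at each button; probe back in its stand and cover shut. The hand-in call returned no verdict, and the arm hid the phone and tape in the last picture, so I couldn't confirm those two hadn't moved.

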